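Decant the nuts and close the tub

TASK

Tip all four nuts out of the blue cup into the white tub, then stand the empty cup upright on the green mat again, wholly on it. Then take the lid from the sloping rack and lower it gently onto the tub, rim down and grip bar up, until it is fully home in the mouth. Set things down rather than drop them, and do not disturb the jar, the tin or the pepper mill.

Things in the scene. Friction and masses are not known exactly. Their poses are not given: they have to be found in the camera images.
- tub: White stoneware tub, open on top, fixed: outside 120 mm along its x, 160 along its y, 85 high; walls and floor 5 mm thick, so its mouth is 110 x 150 mm. Origin: centre of its underside; z up. With the lid fully home, the lid's origin is 85 mm straight above this one and their x axes are parallel (either way round).
- lid: The tub's lid, about 0.2 kg: pale wooden plate 120 mm (x) by 160 (y), z 0 to 6 mm; white rim frame under it, 104 x 144 mm outside, z -12 to 0, goes into the tub's mouth with 3 mm to spare all round; red grip bar on top (see lid_bar). Origin: centre of the plate's underside; z out on the bar side. Starts on the rack rim side down, its z leaning 38 degrees from vertical to the rack's -x.
- lid_bar (a point): Middle of the lid's red grip bar, 21 mm along z from the lid's origin, axes as the lid's. The bar is 70 mm long (x), 14 mm wide (y) and stands 30 mm high (z 6 to 36 mm in the lid's frame).
- rack: Fixed steel draining rack, about 130 x 170 mm, 110 mm high: three slats slope at 38 degrees up towards its +x, and a lip at the low end (its -x, robot's side) stops the lid; the lip does not stand above the lid's plate. Origin: on the counter under the middle; z up.
- cup: Blue metal cup, no handle, 85 mm high, flaring from 56 mm diameter at the foot to 72 at the rim (66 at 52 mm up), wall 3 mm, floor 4 mm, open on top, about 0.12 kg. Origin: centre of its underside; z out of the mouth. Starts upright on the mat with the four nuts in it; smooth inside: they slide out once its axis is about 115 degrees from upright.
- mat: Fixed green ribbed mat, 170 x 170 mm, 4 mm thick. Origin: centre of its underside on the counter; z up; the cup's origin is 4 mm above it when the cup stands there.
- nut0: One of four round brown macadamia nuts in the shell, 22 mm diameter, 12 g; origin at its centre. Starts in the cup.
- nut1: One of four round brown macadamia nuts in the shell, 22 mm diameter, 12 g; origin at its centre. Starts in the cup.
- nut2: One of four round brown macadamia nuts in the shell, 22 mm diameter, 12 g; origin at its centre. Starts in the cup.
- nut3: One of four round brown macadamia nuts in the shell, 22 mm diameter, 12 g; origin at its centre. Starts in the cup.
- jar: Bystander: amber jam jar with yellow cap, 62 mm diameter, 95 mm high, loose. Origin: centre of its underside; z up.
- tin: Bystander: steel tin with a yellow band, 68 mm diameter, 105 mm high, loose. Origin: centre of its underside; z up.
- mill: Bystander: dark wooden pepper mill, 54 mm diameter, 160 mm high, loose. Origin: centre of its underside; z up.

How it is judged:
By the outcome, as a careful person would: the job done as asked, in the order asked, and still so for the second after the job is handed in, with the robot touching nothing.
It also fails if it takes over 72 s, if anything falls off the work surface, if the arm or the gripper's body presses on something with over 40 N, if the wrist force passes 120 N, or if a joint passes its speed limit or range.

ROBOT

A 6-joint arm with a two-finger parallel gripper is mounted at the origin on the work surface. World frame = base frame: x ahead of the robot, y to its left, z up, the work surface at z = 0. Lengths are in m, angles in rad, forces in N, time in s.
With the tool pointing down it reaches from about 0.325 to 0.85 m from the base axis. Payload 15.5 kg.
Tool frame: the origin (TCP) lies on the front face of the gripper's body, between the roots of the fingers; the fingertips stand 78 mm ahead of it and the grasp point (between the pads) lies 60 mm ahead of it (robot.finger_overhang is the distance from the TCP to the fingertips, in m); z points along the fingers, y is the line along which they close (so a half turn about z gives the same grasp; the last joint's range is limited). The gripper opens to 91 mm and grips with 3 to 60 N. Pads are 32 mm wide; open, the fingers measure 118 mm over their backs; the gripper's body (76 mm by 178 mm) begins 60 mm behind the grasp point.
Start: joints at [1.026, 0.494, 1.345, -0, 1.302, -0.096], TCP at [0.271, 0.563, 0.292] pointing down, gripper open.
Joint ranges: [-2.91, 2.91], [-0.82, 2.16], [0.22, 2.67], [-1.22, 4.37], [0.12, 2.79], [-3.08, 3.08]. Speed limits (rad/s): [1.89, 1.89, 2.57, 3.01, 3.01, 3.01].

INTERFACE

Orientations are given as a unit quaternion [w, x, y, z].
In Python, from cell import readout, cams, robot gives the robot as it stands.
- The arm moves only by the shell command python3 -m jog 'ROWS' [FORCE]. ROWS is JSON, a list of rows, each a list of 3 entries, a list of its own where there are three numbers: the shift along the tool's x, y, z in mm, then the turn, a rotation vector about the tool's x, y, z in rad, then the opening, from -1 (shut) to 1 (fully open). A call has 1 to 5 rows; each row is the pose to reach, as a shift and turn from the pose commanded when the call began, along the tool's axes at that moment; what a row does not reach only later rows make up. A row lasts 1/12 s, in which the tool goes at most 41.7 mm and 7.16 degrees, less where a joint would pass 70% of its speed; a pose out of reach is approached as far as the arm can. A call with a gripper value outside its range is refused whole. The fingers move at their own pace and stop on an object; FORCE is the grip in N (left out, the last holds). Time passes only in rows, so rows that repeat a pose let the fingers close. It gives the time, the measured TCP pose, the force, the opening and the grip force at its end, in the units of the state.
- readout.sense(): the state, without advancing time (a new reading comes with each control period).
- cams.grab_frame(name): name is "scene" or "top" or "wrist"; returns a dict with "pixels" (384x512x3 uint8, blue, green, red), "depth" (384x512 float32, m along the optical axis (not along the pixel's ray), 0 where there is no reading), "mtx" (3x3 intrinsics, pixels), "rvec" (rotation vector, rad) and "tvec" (3), from world to camera coordinates, as OpenCV has them; the wrist camera has in their place "T_tool_cam" (4x4, takes a point from camera to tool coordinates, whose origin is the TCP and whose axes are the flange's). Camera axes: x right, y down, z forward; pixel columns grow to the right and rows downward; lengths in m; the calibration is good to about 2 mm. A picture is of the moment at which its call begins: read the wrist's pose just before it.
- robot.sign_off(): hands the job in; it is judged then, once.
The state is a dict: "clock": time; "qpos": joint angles; "joint_vel": joint speeds; "tau": joint torques, N m; "tool_pos": TCP position; "tcp_rot": TCP orientation; "wrist_force": force on the tool from outside, world axes, zero at the start; "ft_torque": the same for the moment, N m; "gripper_width": opening from 0.0 (shut) to 1.0 (fully open); "grip_force": force on a finger pad.
Only numpy, scipy, OpenCV 4.12 (cv2) and the standard library are available. Lean on these libraries where they do the work, as an engineer would, in place of code of your own. Each camera call takes 0.05 s, during which the arm holds its last target. There are 200 camera calls.

## Working session

There is one attempt and no reset: what is moved stays moved. The work goes in short steps, Python scripts to look and compute and a shell command to move; the robot and the scene stay as the last step left them, time stands still between calls to the robot, and variables do not carry over. Pictures are saved under pics/ and viewed, at most 10 in all, crops included, and the job is handed in when it is done.

```bash
ls; mkdir -p pics; python3 - <<'E'
from cell import readout,cams,robot
import cv2,numpy as np
print(readout.sense())
for n in("scene","top"):
    f=cams.grab_frame(n);np.savez(f"{n}0.npz",**f)
    cv2.imwrite(f"pics/{n}0.png",cv2.resize(f["pixels"],(768,576)))
    R=cv2.Rodrigues(f["rvec"])[0];print(n,f["mtx"].tolist(),(-R.T@np.ravel(f["tvec"])).round(3),R.round(2).tolist())
E
```

```text
pics
{'clock': 0.0, 'qpos': array([ 1.02647101e+00,  4.94172836e-01,  1.34615748e+00,  9.05260195e-06,
        1.30251741e+00, -9.54922771e-02]), 'joint_vel': array([ 0.00216022,  0.0012839 , -0.00034989,  0.00033188,  0.0011126 ,
        0.000429  ]), 'tau': array([ 2.11969884e-03, -8.78858542e+01, -3.81835878e+01,  7.07785576e-02,
        5.36482176e-02, -4.32068725e-05]), 'tool_pos': array([0.27102924, 0.56283998, 0.29163572]), 'tcp_rot': array([-2.01491269e-04,  2.22538681e-01,  9.74923659e-01, -5.94329691e-04]), 'wrist_force': array([-0.35750225,  0.67916612,  0.28778477]), 'ft_torque': array([-0.01738206,  0.0403247 ,  0.07015502]), 'grip_force': 0.0, 'gripper_width': 1.0004287748403844}
scene [[375.05371511189935, 0.0, 258.8021467741469], [0.0, 375.05371511189935, 193.13551445004623], [0.0, 0.0, 1.0]] [ 0.786 -0.426  0.796] [[0.88, 0.48, 0.02], [0.41, -0.73, -0.55], [-0.25, 0.49, -0.83]]
top [[361.59209695758267, 0.0, 254.03068853581982], [0.0, 361.59209695758267, 192.80402527397584], [0.0, 0.0, 1.0]] [ 0.431 -0.026  0.935] [[0.02, -1.0, -0.0], [-0.99, -0.02, -0.16], [0.16, 0.01, -0.99]]
```

View pics/scene0.png

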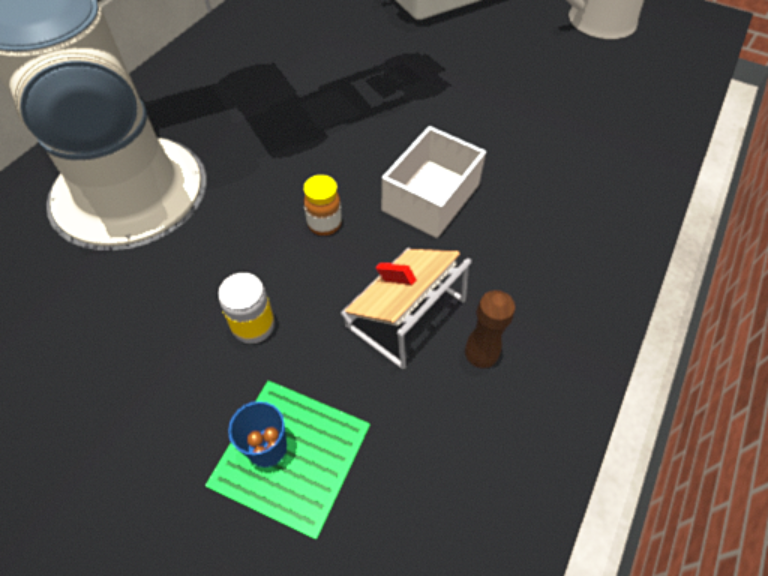

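View pics/top0.png

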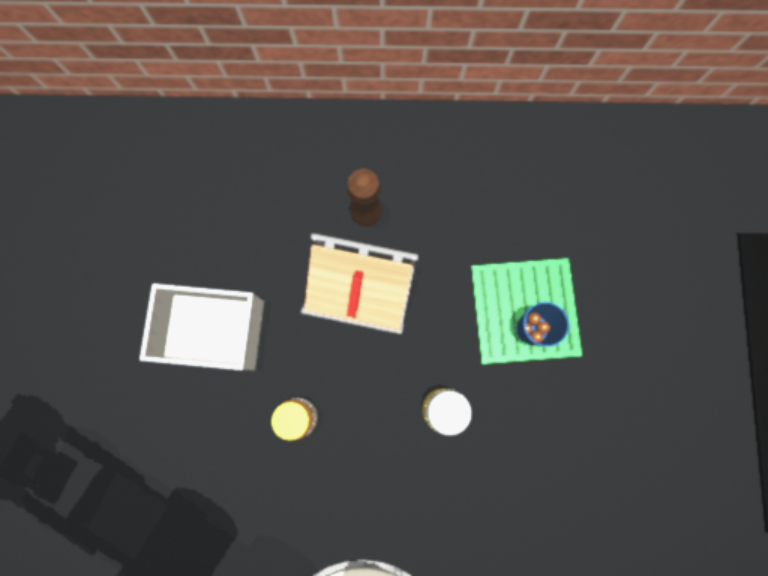

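The scene view (768 px scale) shows the cup with its nuts at (260,435), the lid with its red bar at (397,273), the tub at (435,180), the jar at (322,205), the tin at (247,305) and the mill at (490,330). In the top view the tub is at (205,327), the lid at (358,288), the bar at (355,295), the mat at (526,310), the cup at (545,325), the jar at (293,420), the tin at (448,412) and the mill at (363,185).

```bash
cat > h.py <<'E'
import numpy as np,cv2
from scipy.optimize import least_squares
def cloud(f):
    K=f["mtx"];R=cv2.Rodrigues(f["rvec"])[0];t=np.ravel(f["tvec"]);d=f["depth"]
    v,u=np.mgrid[:384,:512];p=np.stack([(u-K[0,2])/K[0,0]*d,(v-K[1,2])/K[1,1]*d,d],-1)
    P=(p-t)@R;P[d<=0]=9;return P
def rect(p):
    (c,s,a)=cv2.minAreaRect((p[:,:2]*1000).astype(np.float32));return np.round(c,1),np.round(s,1),round(a,2)
def circ(p,r=None):
    x,y=p[:,:2].T*1000
    s=least_squares(lambda q:np.hypot(x-q[0],y-q[1])-(q[2] if r is None else r),[x.mean(),y.mean(),30],loss="soft_l1");return s.x.round(1)
E
python3 - <<'E'
from h import *
for n in("top","scene"):
    f=np.load(f"{n}0.npz");P=cloud(f);b,g,r=[f["pixels"][...,i].astype(int) for i in range(3)]
    hsv=cv2.cvtColor(f["pixels"],cv2.COLOR_BGR2HSV);H,S,V=hsv[...,0].astype(int),hsv[...,1].astype(int),hsv[...,2].astype(int)
    z=P[...,2];ok=(P[...,0]<.9)&(P[...,0]>.2)&(abs(P[...,1])<.6)
    print(n,"counter z",np.median(z[ok&(V<70)&(abs(z)<.02)]))
    m=ok&(H>50)&(H<75)&(S>120)&(z<.03);print(" mat",rect(P[m]),np.median(z[m]))
    m=ok&(H>100)&(H<125)&(S>120)&(z>.02);q=P[m];zt=np.percentile(q[:,2],98);k=q[q[:,2]>zt-.006];print(" cup",zt,circ(k),circ(k,34.5),len(k))
    m=ok&(S<60)&(z>.075)&(z<.095)&(P[...,1]>.12);q=P[m];print(" tub",rect(q),np.percentile(q[:,2],[5,50,95]).round(4),len(q))
    m=ok&((H<4)|(H>176))&(S>180)&(V>90)&(z>.05);q=P[m];print(" bar",rect(q),q[:,2].min(),q[:,2].max(),len(q),np.median(q,0).round(4))
    L=ok&(H>8)&(H<25)&(S>60)&(V>150)&(z>.03)&(z<.14)&(P[...,0]>.38)&(abs(P[...,1]-.05)<.12);q=P[L]
    for _ in range(3):
        c=q.mean(0);nn=np.linalg.svd(q-c,full_matrices=False)[2][2];nn*=np.sign(nn[2]);q=q[abs((q-c)@nn)<.004]
    print(" lid n",nn.round(3),"tilt",np.degrees(np.arccos(nn[2])).round(1),c.round(4),len(q),"az",np.degrees(np.arctan2(nn[1],nn[0])).round(2))
    az=np.arctan2(-nn[1],-nn[0]) # rack +x
    ex=np.array([np.cos(az),np.sin(az),0]);ey=np.cross([0,0,1],ex);lx=np.cross(ey,nn)
    print("  lid extents: ",[np.percentile(q@e,[.5,99.5]).round(4) for e in(lx,ey)])
    mid=[np.percentile(q@e,[.5,99.5]).mean() for e in(lx,ey)];print("  centre",(lx*mid[0]+ey*mid[1]+nn*(c@nn)).round(4), "lidx",lx.round(3))
    for nm,(x,y) in dict(jar=(.33,.11),tin=(.36,-.07),mill=(.64,.02)).items():
        m=ok&(np.hypot(P[...,0]-x,P[...,1]-y)<.06)&(z>.04);q=P[m];print(" ",nm,len(q),q.mean(0).round(3) if len(q) else"",q[:,2].max() if len(q) else "")
E
```

```text
top counter z 4.430435571684329e-06
 mat (array([ 554.3, -271.3]), array([171.2, 172. ]), 5.71) 0.0038746334648428987
 cup 0.08985108987715719 [ 521.9 -279.5   33.5] [ 522.1 -279.5   30. ] 69
 tub (array([510.6, 267.5]), array([162.2, 120.2]), 85.7) [0.0774 0.0842 0.0869] 655
 bar (array([566.2,  15.6]), array([ 7.2, 53.8]), 87.24) 0.08903576197587577 0.12160411006722714 24 [0.5807 0.0155 0.1129]
 lid n [-0.562  0.101  0.821] tilt 34.8 [0.592  0.0253 0.0908] 562 az 169.79
  lid extents:  [array([0.4847, 0.5661]), array([0.0438, 0.1985])]
  centre [0.5895 0.0169 0.0901] lidx [ 0.808 -0.146  0.571]
  jar 515 [0.366 0.108 0.09 ] 0.09997478181263973
  tin 333 [ 0.38  -0.109  0.099] 0.10913242624450234
  mill 984 [0.615 0.025 0.104] 0.12408157591381096
scene counter z 0.0003459540353274439
 mat (array([ 555. , -270.3]), array([174.2, 174.3]), 5.53) 0.004277135787063473
 cup 0.0906710751907482 [ 524.  -281.4   33.9] [ 524.  -281.4   30. ] 189
 tub (array([511.5, 266.4]), array([163.8, 122. ]), 85.39) [0.076  0.0836 0.087 ] 628
 bar (array([566. ,  18.2]), array([14.8, 70.2]), 77.24) 0.06834351501233385 0.12462937686322284 243 [0.5696 0.0141 0.1037]
 lid n [-0.518  0.076  0.852] tilt 31.6 [0.5875 0.0093 0.0898] 263 az 171.71
  lid extents:  [array([0.5131, 0.5701]), array([0.0205, 0.1761])]
  centre [0.5885 0.0135 0.09  ] lidx [ 0.843 -0.123  0.524]
  jar 408 [0.369 0.101 0.084] 0.09921497675481475
  tin 195 [ 0.381 -0.112  0.105] 0.10906780168120075
  mill 922 [0.619 0.022 0.105] 0.12462937686322284
```

```bash
cat >> h.py <<'E'
from scipy.spatial.transform import Rotation as Ro
def pose(s):
    q=s["tcp_rot"];return np.array(s["tool_pos"]),Ro.from_quat([q[1],q[2],q[3],q[0]])
def log(s):
    import json
    open("log.jsonl","a").write(json.dumps([list(map(float,s["qpos"])),list(map(float,s["tool_pos"])),list(map(float,s["tcp_rot"]))])+"\n")
E
T='import sys;from h import *;from cell import readout;s=readout.sense();log(s);print(s["qpos"].round(3),s["tool_pos"].round(3))'
python3 -c "$T"
# world +x is tool (-.90,.434), world -y is tool(-.434,-.90)
python3 -m jog '[[[-40,-5,0],[0,0.1,0.1],1],[[-80,-10,0],[0,0.2,0.2],1],[[-120,-20,0],[0,0.3,0.3],1],[[-160,-30,0],[0,0.4,0.4],1],[[-200,-40,0],[0,0.5,0.4],1]]'; python3 -c "$T"
python3 -m jog '[[[-20,-20,0],[0.1,0.0,0.1],1],[[-40,-40,0],[0.2,0.0,0.2],1],[[-60,-60,0],[0.3,0.0,0.3],1],[[-60,-60,0],[0.4,0.0,0.4],1],[[-60,-60,0],[0.4,0,0.4],1]]'; python3 -c "$T"
```

```text
[ 1.027  0.494  1.346 -0.     1.303 -0.096] [0.271 0.563 0.292]
clock: 0.52
tool_pos: [0.435, 0.4395, 0.2931]
tcp_rot: [-0.228, 0.401, 0.885, 0.053]
wrist_force: [1.9, 1.5, 0.5]
gripper_width: 1.001
grip_force: 0.0
[ 0.505  0.55   1.326  0.433  1.477 -0.302] [0.435 0.439 0.293]
clock: 0.93
tool_pos: [0.4251, 0.3574, 0.2702]
tcp_rot: [-0.308, 0.516, 0.78, -0.173]
wrist_force: [-0.5, 1.0, -0.3]
gripper_width: 1.001
grip_force: 0.0
[0.431 0.68  1.247 0.339 1.856 0.017] [0.425 0.357 0.27 ]
```

```bash
cat > fk.py <<'E'
from h import *
import json,itertools
def fk(q,p,sg):
    a1,off,hh,L2,a3,L3,d6,o4=p;e=lambda a,v:Ro.from_euler(a,v)
    R=e("z",q[0]);t=R.apply([a1,off,hh]);R=R*e("y",q[1]);t=t+R.apply([0,0,L2]);R=R*e("y",q[2])*e("z",sg[0]*q[3])
    t=t+R.apply([0,o4,L3]);R=R*e("y",q[4])*e("z",sg[1]*q[5]);t=t+R.apply([a3*0,0,d6]);return t,R
def load():return [tuple(map(np.array,json.loads(l))) for l in open("log.jsonl")]
if __name__=="__main__":
    D=load()
    for sg in itertools.product((1,-1),(1,-1)):
        F=[fk(q,np.zeros(8),sg)[1].inv()*Ro.from_quat(np.roll(r,-1)) for q,x,r in D]
        print(sg,[np.degrees((F[0].inv()*f).magnitude()).round(2) for f in F],F[0].as_matrix().round(2).tolist())
        def res(p):return np.r_[np.concatenate([fk(q,p,sg)[0]-x for q,x,r in D]),1e-3*(p-p0)]
        p0=np.array([0,0.06,.3,.4,0,.4,.25,0]);s=least_squares(res,p0);print(s.x.round(4),np.abs(s.fun[:3*len(D)]).max())
E
python3 fk.py
```

```text
(1, 1) [np.float64(0.0), np.float64(0.0), np.float64(0.0)] [[0.0, -1.0, -0.0], [1.0, 0.0, 0.0], [-0.0, -0.0, 1.0]]
[-0.0418  0.0581  0.2013  0.5423  0.      0.4215  0.2748  0.0014] 0.0005873695587084171
(1, -1) [np.float64(0.0), np.float64(23.7), np.float64(12.86)] [[0.19, -0.98, -0.0], [0.98, 0.19, 0.0], [-0.0, -0.0, 1.0]]
[-0.0418  0.0581  0.2013  0.5423  0.      0.4215  0.2748  0.0014] 0.0005873695968655612
(-1, 1) [np.float64(0.0), np.float64(49.63), np.float64(38.84)] [[0.0, -1.0, 0.0], [1.0, 0.0, -0.0], [0.0, 0.0, 1.0]]
[-0.2355  0.1663  1.5908 -1.2988  0.      1.5244 -0.2511 -0.1063] 0.004197274703706733
(-1, -1) [np.float64(0.0), np.float64(52.62), np.float64(37.24)] [[0.19, -0.98, -0.0], [0.98, 0.19, -0.0], [0.0, 0.0, 1.0]]
[-0.2355  0.1663  1.5908 -1.2988 -0.      1.5244 -0.2511 -0.1063] 0.00419727427249772
```

```bash
cat > ik.py <<'E'
from fk import *
D=load();SG=(1,1);F0=Ro.from_matrix([[0,-1,0],[1,0,0],[0,0,1]])
p0=np.array([0,0.06,.2,.5,0,.45,.27,0]);w=np.array([.3,1e-3,1e-3,1e-3,1,1e-3,1e-3,.3])
P=least_squares(lambda p:np.r_[np.concatenate([fk(q,p,SG)[0]-x for q,x,r in D]),w*(p-p0)],p0).x
lo=np.array([-2.91,-.82,.22,-1.22,.12,-3.08]);hi=np.array([2.91,2.16,2.67,4.37,2.79,3.08])
def FK(q):
    t,R=fk(q,P,SG);return t,R*F0
def ik(x,R,q0=None,n=12):
    out=[];rng=np.random.default_rng(0)
    for s in ([q0] if q0 is not None else rng.uniform(lo,hi,(n,6))):
        def f(q):
            t,r=FK(q);return np.r_[(t-x)*3,(R.inv()*r).as_rotvec()]
        s_=least_squares(f,np.clip(s,lo+.03,hi-.03),bounds=(lo+.02,hi-.02),max_nfev=60)
        if s_.cost<1e-6 and not any(np.abs(s_.x-o).max()<.05 for o in out):out.append(s_.x)
    return out
def tool(az,e,roll): # z dir az,elev deg; roll 0: tool x up, y horizontal
    az,e=np.radians([az,e]);z=np.array([np.cos(az)*np.cos(e),np.sin(az)*np.cos(e),np.sin(e)])
    y=np.cross(z,[0,0,1]);y/=np.linalg.norm(y);x=np.cross(y,z)
    return Ro.from_matrix(np.c_[x,y,z])*Ro.from_euler("z",roll,degrees=True)
E
cat > try.py <<'E'
from ik import *
print(P.round(4))
g=np.array([.523,-.2805,.058])
for az in(-40,-10,20,50):
  for e in(0,-25):
    for roll in(0,180):
        R=tool(az,e,roll);x=g-R.apply([0,0,.06])
        for q in ik(x,R):print(az,e,roll,q.round(2))
E
python3 try.py
```

```text
[-0.0013  0.0618  0.1903  0.5406  0.      0.3801  0.274  -0.0022]
-40 0 0 [-0.48  1.28  2.58  3.43  2.27 -1.38]
-40 0 180 [-0.48  1.28  2.58  3.43  2.27  1.76]
-40 -25 0 [-0.5   0.79  2.58  3.33  1.36 -1.52]
-40 -25 180 [-0.5   0.79  2.58  3.33  1.36  1.62]
-10 0 0 [-1.07  1.24  2.52  2.15  1.94 -2.08]
-10 0 180 [-1.07  1.24  2.52  2.15  1.94  1.07]
-10 -25 0 [-0.99  0.78  2.53  2.37  1.25 -1.7 ]
-10 -25 180 [-0.99  0.78  2.53  2.37  1.25  1.44]
20 0 0 [-1.22  1.1   2.14  1.57  1.57 -1.66]
20 0 180 [-1.22  1.1   2.14  1.57  1.57  1.48]
20 -25 0 [-1.15  0.78  2.17  1.55  1.13 -1.37]
20 -25 180 [-1.15  0.78  2.17  1.55  1.13  1.77]
50 0 0 [-1.15  1.14  1.66  1.14  1.72 -1.26]
50 0 180 [-1.15  1.14  1.66  1.14  1.72  1.88]
50 -25 0 [-1.1   0.89  1.73  1.02  1.38 -1.09]
50 -25 180 [-1.1   0.89  1.73  1.02  1.38  2.05]
```

```bash
cat > try.py <<'E'
from ik import *
g=np.array([.523,-.2805,.058]);m=np.array([.511,.267])
for gaz,ge,gr in((30,-18,0),(30,-18,180)):
    R0=tool(gaz,ge,gr);q0=ik(g-R0.apply([0,0,.06]),R0,n=20);print("GRASP",gr,[q.round(2) for q in q0])
    c=R0.inv().apply([0,0,1])
    for az in(30,55,80):
      for e in(-10,-18,-30):
        for dr in(-140,-120,120,140):
            R=tool(az,e,gr+dr);cup=R.apply(c);tilt=np.degrees(np.arccos(cup[2]))
            # rim bottom 20mm over tub, mouth centre over tub
            rimlow=.033*cup[2]-.036*np.sin(np.radians(tilt))
            gp=np.r_[m-.033*cup[:2]*.9,.105-rimlow]
            cor=np.array([[x,y,z] for x in(-.038,.038) for y in(-.089,.089) for z in(0,-.12)])-[0,0,.06]
            C=gp+R.apply(cor);i=C[:,2].argmin()
            for q in ik(gp-R.apply([0,0,.06]),R,n=8):print(az,e,dr,"tilt",tilt.round(),"gp",gp.round(3),"bodylow",C[i].round(3),q.round(2))
E
python3 try.py
```

```text
GRASP 0 [array([-1.18,  0.89,  2.03,  1.37,  1.29, -1.34])]
30 -18 -140 tilt 127.0 gp [0.533 0.259 0.154] bodylow [0.483 0.179 0.09 ] [0.14 0.6  2.63 2.77 1.34 2.23]
30 -18 -120 tilt 111.0 gp [0.535 0.252 0.15 ] bodylow [0.465 0.199 0.078] [0.11 0.62 2.64 2.74 1.36 2.57]
30 -18 120 tilt 111.0 gp [0.51  0.295 0.15 ] bodylow [0.429 0.261 0.078] [0.29 0.62 2.65 2.91 1.38 0.49]
30 -18 140 tilt 127.0 gp [0.515 0.29  0.154] bodylow [0.421 0.286 0.09 ] [0.27 0.61 2.64 2.89 1.36 0.85]
30 -30 -140 tilt 118.0 gp [0.536 0.261 0.152] bodylow [0.476 0.175 0.108] [0.18 0.4  2.49 2.73 0.82 2.38]
30 -30 -120 tilt 105.0 gp [0.536 0.253 0.148] bodylow [0.455 0.193 0.095] [0.15 0.41 2.5  2.71 0.84 2.73]
30 -30 120 tilt 105.0 gp [0.512 0.296 0.148] bodylow [0.419 0.256 0.095] [0.31 0.41 2.52 2.89 0.84 0.59]
30 -30 140 tilt 118.0 gp [0.518 0.292 0.152] bodylow [0.414 0.282 0.108] [0.29 0.4  2.5  2.87 0.81 0.95]
55 -10 -140 tilt 132.0 gp [0.533 0.267 0.154] bodylow [0.527 0.181 0.079] [-0.19  0.74  2.46  2.    1.42  2.22]
55 -10 -120 tilt 114.0 gp [0.538 0.262 0.151] bodylow [0.504 0.194 0.067] [-0.2   0.
[... 5297 characters left out ...]
   0.69  2.08  1.42  1.29 -0.13]
80 -18 120 tilt 111.0 gp [0.489 0.284 0.15 ] bodylow [0.463 0.201 0.078] [-0.21  0.65  2.21  1.45  1.28 -2.32]
80 -18 140 tilt 127.0 gp [0.496 0.285 0.154] bodylow [0.438 0.21  0.09 ] [-0.2   0.65  2.19  1.45  1.28 -1.95]
80 -30 -140 tilt 118.0 gp [0.532 0.282 0.152] bodylow [0.559 0.181 0.108] [-0.13  0.56  2.05  1.32  1.11 -0.27]
80 -30 -120 tilt 105.0 gp [0.538 0.278 0.148] bodylow [0.532 0.177 0.095] [-0.14  0.58  2.03  1.31  1.11  0.08]
80 -30 120 tilt 105.0 gp [0.49  0.286 0.148] bodylow [0.461 0.19  0.095] [-0.14  0.53  2.16  1.35  1.09 -2.1 ]
80 -30 140 tilt 118.0 gp [0.496 0.289 0.152] bodylow [0.437 0.203 0.108] [-0.13  0.52  2.14  1.35  1.09 -1.73]
```

```bash
cat > plan.py <<'E'
from ik import *
from cell import readout
def plan(wps,p=None,check=True):
    """wps: list of (pos,Rot,ncalls); prints shift mm / rotvec rad per call in the tool axes at its start"""
    s=readout.sense();x,R=pose(s);q=np.array(s["qpos"])
    for X,Rt,n in wps:
        rv=(R.inv()*Rt).as_rotvec();x0,R0=x,R
        for k in range(1,n+1):
            xn=x0+(np.array(X)-x0)*k/n;Rn=R0*Ro.from_rotvec(rv*k/n)
            sh=R.inv().apply(xn-x)*1000;r=(R.inv()*Rn).as_rotvec()
            if check:
                o=ik(xn,Rn,q);q=o[0] if o else q;st=q.round(2) if o else "NO IK"
            else: st=""
            print(sh.round(1).tolist(),r.round(3).tolist(),"|",round(np.linalg.norm(sh)),"mm",np.degrees(np.linalg.norm(r)).round(),"deg ->",xn.round(3),st)
            x,R=xn,Rn
E
python3 - <<'E'
from plan import *
g=np.array([.523,-.2805,.058]);R=tool(30,-18,0)
plan([((.42,.1,.36),tool(45,-55,-30),3),((.40,-.30,.25),tool(30,-25,0),3),(g-R.apply([0,0,.145]),R,1),(g-R.apply([0,0,.06]),R,1)])
E
```

```text
[-68.8, -53.7, -25.4] [-0.39, 0.098, 0.137] | 91 mm 24.0 deg -> [0.423 0.272 0.3  ] [ 0.26  0.39  1.57  0.35  1.49 -0.  ]
[-70.8, -29.3, -48.8] [-0.39, 0.098, 0.137] | 91 mm 24.0 deg -> [0.422 0.186 0.33 ] [ 0.05  0.13  1.83  0.43  1.18 -0.08]
[-67.3, 2.0, -61.0] [-0.39, 0.098, 0.137] | 91 mm 24.0 deg -> [0.42 0.1  0.36] [-0.23 -0.09  2.04  0.65  0.94 -0.3 ]
[-133.2, 26.5, -26.7] [-0.112, 0.153, 0.227] | 138 mm 17.0 deg -> [ 0.413 -0.033  0.323] [-0.74 -0.01  2.18  0.92  1.1  -0.74]
[-118.2, 59.1, -41.3] [-0.112, 0.153, 0.227] | 138 mm 17.0 deg -> [ 0.407 -0.167  0.287] [-1.09  0.21  2.18  1.04  1.24 -0.95]
[-94.4, 88.4, -49.3] [-0.112, 0.153, 0.227] | 138 mm 17.0 deg -> [ 0.4  -0.3   0.25] [-1.29  0.46  2.06  1.12  1.35 -0.95]
[-142.5, 44.6, 42.6] [0.0, 0.122, -0.0] | 155 mm 7.0 deg -> [ 0.404 -0.349  0.103] [-1.34  0.84  2.01  1.21  1.35 -1.28]
[0.0, -0.0, 85.0] [0.0, 0.0, 0.0] | 85 mm 0.0 deg -> [ 0.474 -0.309  0.077] [-1.18  0.89  2.03  1.37  1.29 -1.34]
```

```bash
J="python3 -m jog"
python3 -m jog '[[[-34,-27,-13],[-0.2,0.05,0.07],1],[[-69,-54,-25],[-0.39,0.1,0.14],1],[[-69,-54,-25],[-0.39,0.1,0.14],1],[[-69,-54,-25],[-0.39,0.1,0.14],1]]' >/dev/null
python3 -m jog '[[[-35,-15,-24],[-0.2,0.05,0.07],1],[[-71,-29,-49],[-0.39,0.1,0.14],1],[[-71,-29,-49],[-0.39,0.1,0.14],1],[[-71,-29,-49],[-0.39,0.1,0.14],1]]' >/dev/null
python3 -m jog '[[[-34,1,-30],[-0.2,0.05,0.07],1],[[-67,2,-61],[-0.39,0.1,0.14],1],[[-67,2,-61],[-0.39,0.1,0.14],1],[[-67,2,-61],[-0.39,0.1,0.14],1]]' >/dev/null
python3 -m jog '[[[-67,13,-13],[-0.06,0.08,0.11],1],[[-133,27,-27],[-0.11,0.15,0.23],1],[[-133,27,-27],[-0.11,0.15,0.23],1],[[-133,27,-27],[-0.11,0.15,0.23],1],[[-133,27,-27],[-0.11,0.15,0.23],1]]'
python3 - <<'E'
from plan import *
log(readout.sense())
g=np.array([.523,-.2805,.058]);R=tool(30,-18,0)
plan([((.40,-.30,.25),tool(30,-25,0),2),(g-R.apply([0,0,.145]),R,1),(g-R.apply([0,0,.06]),R,1)])
E
```

```text
clock: 2.35
tool_pos: [0.4119, -0.0343, 0.3205]
tcp_rot: [-0.078, 0.796, 0.462, 0.384]
wrist_force: [1.1, 0.3, -0.1]
gripper_width: 1.001
grip_force: 0.0
[-115.5, 61.6, -42.3] [-0.11, 0.15, 0.219] | 138 mm 16.0 deg -> [ 0.406 -0.167  0.285] [-1.1   0.21  2.18  1.04  1.25 -0.95]
[-91.9, 89.6, -49.6] [-0.11, 0.15, 0.219] | 138 mm 16.0 deg -> [ 0.4  -0.3   0.25] [-1.29  0.46  2.06  1.12  1.35 -0.95]
[-142.5, 44.6, 42.6] [0.0, 0.122, -0.0] | 155 mm 7.0 deg -> [ 0.404 -0.349  0.103] [-1.34  0.84  2.01  1.21  1.35 -1.28]
[0.0, -0.0, 85.0] [0.0, 0.0, 0.0] | 85 mm 0.0 deg -> [ 0.474 -0.309  0.077] [-1.18  0.89  2.03  1.37  1.29 -1.34]
```

Tracks well. I'll go to the pregrasp pose and take a wrist picture there.

```bash
python3 -m jog '[[[-58,31,-21],[-0.06,0.08,0.11],1],[[-116,62,-42],[-0.11,0.15,0.22],1],[[-116,62,-42],[-0.11,0.15,0.22],1],[[-116,62,-42],[-0.11,0.15,0.22],1],[[-116,62,-42],[-0.11,0.15,0.22],1]]' >/dev/null
python3 -m jog '[[[-46,45,-25],[-0.06,0.08,0.11],1],[[-92,90,-50],[-0.11,0.15,0.22],1],[[-92,90,-50],[-0.11,0.15,0.22],1],[[-92,90,-50],[-0.11,0.15,0.22],1],[[-92,90,-50],[-0.11,0.15,0.22],1]]'>/dev/null
python3 -m jog '[[[-35,11,10],[0,0.06,0],1],[[-70,22,20],[0,0.12,0],1],[[-105,33,30],[0,0.12,0],1],[[-142,45,42],[0,0.12,0],1],[[-142,45,42],[0,0.12,0],1]]'
python3 - <<'E'
from plan import *
from cell import cams
s=readout.sense();log(s);f=cams.grab_frame("wrist");np.savez("w1.npz",pos=s["tool_pos"],rot=s["tcp_rot"],**f)
cv2.imwrite("pics/w1.png",f["pixels"])
x,Rc=pose(s);T=f["T_tool_cam"];K=f["mtx"];d=f["depth"];v,u=np.mgrid[:384,:512]
p=np.stack([(u-K[0,2])/K[0,0]*d,(v-K[1,2])/K[1,1]*d,d],-1).reshape(-1,3)
W=Rc.apply(p@T[:3,:3].T+T[:3,3])+x
hsv=cv2.cvtColor(f["pixels"],cv2.COLOR_BGR2HSV).reshape(-1,3).astype(int)
m=(d.ravel()>0)&(hsv[:,0]>100)&(hsv[:,0]<125)&(hsv[:,1]>120)&(W[:,2]>.02)&(W[:,2]<.12);q=W[m];print(len(q))
zt=np.percentile(q[:,2],99);k=q[q[:,2]>zt-.005];print("rim",zt,circ(k),len(k))
g=np.array([.523,-.2805,.058]);R=tool(30,-18,0)
plan([(g-R.apply([0,0,.06]),R,1)])
print(T.round(3).tolist())
E
```

```text
clock: 3.6
tool_pos: [0.4052, -0.3492, 0.0985]
tcp_rot: [-0.155, 0.783, 0.209, 0.565]
wrist_force: [-1.3, 0.8, -0.9]
gripper_width: 1.0
grip_force: 0.0
5507
rim 0.0883843259821824 [ 522.7 -280.7   33.9] 1136
[0.1, 0.6, 82.9] [-0.005, 0.003, -0.004] | 83 mm 0.0 deg -> [ 0.474 -0.309  0.077] [-1.21  0.89  2.2   1.4   1.26 -1.52]
[[-0.001, -0.972, -0.236, 0.066], [1.0, -0.001, -0.001, 0.0], [0.001, -0.236, 0.972, -0.092], [0.0, 0.0, 0.0, 1.0]]
```

View pics/w1.png

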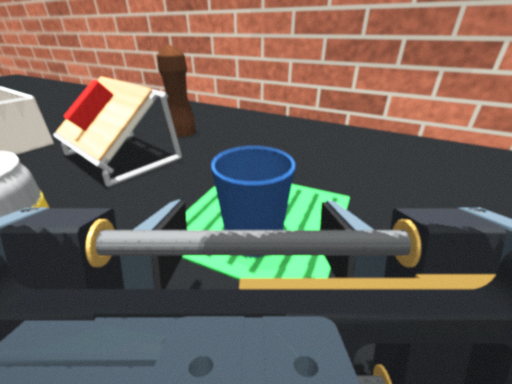

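The wrist view shows the cup mouth at (253,165), centred between the fingers. The wrist cloud puts the cup at (523,-281) mm, which matches the other two cameras. I'll advance and grip.

```bash
python3 -m jog '[[[0,0,28],[0,0,0],1],[[0,0,55],[0,0,0],1],[[0,0,75],[0,0,0],1],[[0,0,83],[0,0,0],1],[[0,0,83],[0,0,0],1]]' 
python3 -m jog '[[[0,0,0],[0,0,0],-0.2],[[0,0,0],[0,0,0],-1],[[0,0,0],[0,0,0],-1],[[0,0,0],[0,0,0],-1],[[0,0,0],[0,0,0],-1]]' 25
python3 -m jog '[[[0,0,0],[0,0,0],-1],[[0,0,0],[0,0,0],-1],[[0,0,0],[0,0,0],-1]]' 25
python3 - <<'E'
from plan import *
s=readout.sense();log(s);x,R=pose(s);c=R.inv().apply([0,0,1]);print("cup axis in tool",c.round(3),"grasp pt",(x+R.apply([0,0,.06])).round(4))
np.savez("cupgrasp.npz",pos=x,rot=R.as_quat())
# pour pose
m=np.array([.511,.267])
def pp(az,e,dr,h):
    Rt=tool(az,e,dr);cu=Rt.apply(c);gp=np.r_[m-.033*cu[:2]*.9,h];print("tilt",np.degrees(np.arccos(cu[2])).round(),"rimlow",gp[2]+.033*cu[2]-.036*np.sqrt(1-cu[2]**2));return gp-Rt.apply([0,0,.06]),Rt
up=tool(30,-18,0)
A=(x+[0,0,.2],R,1)
p70,R70=pp(65,-18,0,.27)
B=(np.array([.42,-.03,.30]),tool(48,-18,0),2)
C=(p70,R70,2)
D=(*pp(65,-18,75,.20),2);E=(*pp(65,-15,145,.175),2)
plan([A,B,C,D,E])
E
```

```text
clock: 4.07
tool_pos: [0.4743, -0.3075, 0.0809]
tcp_rot: [-0.153, 0.782, 0.212, 0.566]
wrist_force: [-0.6, 1.0, 0.3]
gripper_width: 0.998
grip_force: 0.0
clock: 4.48
tool_pos: [0.4729, -0.3102, 0.0791]
tcp_rot: [-0.153, 0.782, 0.21, 0.566]
wrist_force: [-3.5, -1.6, 7.2]
gripper_width: 0.744
grip_force: 24.6
clock: 4.73
tool_pos: [0.4731, -0.3101, 0.0791]
tcp_rot: [-0.153, 0.782, 0.21, 0.567]
wrist_force: [-2.7, -2.3, 7.4]
gripper_width: 0.748
grip_force: 24.6
cup axis in tool [ 0.95  -0.    -0.311] grasp pt [ 0.5224 -0.2815  0.0604]
tilt 0.0 rimlow 0.3029115460605862
tilt 71.0 rimlow 0.17692210937000086
tilt 132.0 rimlow 0.12616445056968623
[190.1, -0.0, -62.3] [0.0, 0.0, 0.0] | 200 mm 0.0 deg -> [ 0.473 -0.31   0.279] [-1.21  0.57  1.85  1.24  1.44 -0.85]
[24.6, -134.5, 41.8] [0.148, 0.001, -0.048] | 143 mm 9.0 deg -> [ 0.447 -0.17   0.29 ] [-1.12  0.45  2.1   1.2   1.44 -0.99]
[30.9, -125.5, 61.1] [0.148, 0.001, -0.048] | 143 mm 9.0 deg -> [ 0.42 -0.03  0.3 ] [-0.97  0.34  2.3   1.22  1.4  -1.08]
[29.6, -57.2, 109.8] [0.141, -0.0, -0.046] | 127 mm 8.0 deg -> [0.453 0.093 0.294] [-0.64  0.36  2.3   1.38  1.32 -1.07]
[31.9, -39.8, 116.6] [0.141, 0.0, -0.046] | 127 mm 8.0 deg -> [0.487 0.215 0.289] [-0.3   0.42  2.18  1.52  1.23 -1.  ]
[-32.3, -13.6, 13.9] [-0.0, -0.0, 0.654] | 38 mm 38.0 deg -> [0.476 0.224 0.254] [-0.3   0.5   2.26  1.58  1.23 -0.51]
[-33.9, 8.8, 13.9] [0.0, -0.0, 0.654] | 38 mm 38.0 deg -> [0.465 0.233 0.219] [-0.29  0.6   2.33  1.64  1.23 -0.04]
[2.2, 13.2, 7.9] [0.026, -0.01, 0.611] | 16 mm 35.0 deg -> [0.472 0.234 0.205] [-0.29  0.66  2.33  1.66  1.27  0.51]
[9.5, 9.7, 7.5] [0.026, -0.01, 0.611] | 16 mm 35.0 deg -> [0.478 0.235 0.191] [-0.29  0.72  2.33  1.69  1.3   1.05]
```

```bash
python3 -m jog '[[[10,0,-3],[0,0,0],-1],[[40,0,-13],[0,0,0],-1],[[80,0,-26],[0,0,0],-1],[[120,0,-39],[0,0,0],-1],[[150,0,-49],[0,0,0],-1]]' 25
python3 -m jog '[[[30,0,-10],[0,0,0],-1],[[40,-20,-10],[0,0,0],-1],[[50,-50,0],[0.05,0,-0.02],-1],[[58,-85,15],[0.1,0,-0.03],-1],[[64,-120,29],[0.14,0,-0.05],-1]]'
python3 -m jog '[[[7,-30,14],[0.03,0,-0.01],-1],[[14,-60,29],[0.06,0,-0.02],-1],[[21,-90,43],[0.1,0,-0.03],-1],[[28,-115,55],[0.14,0,-0.04],-1],[[31,-126,61],[0.15,0,-0.05],-1]]'
python3 - <<'E'
from plan import *
s=readout.sense();log(s)
c=np.array([.95,0,-.311]);m=np.array([.511,.267])
def pp(az,e,dr,h):
    Rt=tool(az,e,dr);cu=Rt.apply(c);gp=np.r_[m-.033*cu[:2]*.9,h];return gp-Rt.apply([0,0,.06]),Rt
plan([(*pp(65,-18,0,.27),2),(*pp(65,-18,66,.205),2),(*pp(65,-15,96,.19),1),(*pp(65,-15,126,.18),1),(*pp(65,-15,150,.178),1)])
E
```

```text
clock: 5.15
tool_pos: [0.4732, -0.3092, 0.2391]
tcp_rot: [-0.153, 0.782, 0.211, 0.566]
wrist_force: [-0.5, -1.2, -1.3]
gripper_width: 0.741
grip_force: 25.0
clock: 5.57
tool_pos: [0.4538, -0.1808, 0.289]
tcp_rot: [-0.193, 0.764, 0.27, 0.553]
wrist_force: [0.4, 0.7, -3.3]
gripper_width: 0.746
grip_force: 25.0
clock: 5.98
tool_pos: [0.427, -0.0383, 0.2987]
tcp_rot: [-0.238, 0.74, 0.33, 0.536]
wrist_force: [0.3, 0.2, -1.7]
gripper_width: 0.744
grip_force: 25.0
[31.1, -62.7, 110.0] [0.142, 0.002, -0.045] | 130 mm 9.0 deg -> [0.457 0.089 0.294] [-0.62  0.35  2.28  1.39  1.31 -1.04]
[33.3, -45.0, 117.8] [0.142, 0.002, -0.045] | 130 mm 9.0 deg -> [0.487 0.215 0.289] [-0.28  0.41  2.17  1.53  1.22 -0.97]
[-30.1, -12.9, 12.5] [0.0, 0.0, 0.576] | 35 mm 33.0 deg -> [0.476 0.223 0.256] [-0.28  0.49  2.24  1.58  1.22 -0.56]
[-32.3, 5.6, 12.5] [0.0, -0.0, 0.576] | 35 mm 33.0 deg -> [0.466 0.231 0.224] [-0.27  0.58  2.3   1.65  1.23 -0.15]
[-8.6, 13.7, 8.9] [0.052, 0.008, 0.523] | 19 mm 30.0 deg -> [0.465 0.235 0.206] [-0.28  0.68  2.34  1.69  1.29  0.23]
[6.1, 8.2, 6.0] [-0.0, -0.0, 0.524] | 12 mm 30.0 deg -> [0.471 0.236 0.196] [-0.28  0.71  2.32  1.7   1.29  0.74]
[7.9, -4.0, 2.5] [0.0, 0.0, 0.419] | 9 mm 24.0 deg -> [0.48  0.234 0.194] [-0.27  0.72  2.29  1.7   1.29  1.18]
```

```bash
python3 -m jog '[[[6,-12,22],[0.03,0,-0.01],-1],[[13,-26,46],[0.06,0,-0.02],-1],[[20,-40,70],[0.1,0,-0.03],-1],[[26,-53,94],[0.13,0,-0.04],-1],[[31,-63,110],[0.14,0,-0.05],-1]]'>/dev/null
python3 -m jog '[[[8,-10,29],[0.03,0,-0.01],-1],[[16,-20,58],[0.06,0,-0.02],-1],[[24,-32,85],[0.1,0,-0.03],-1],[[30,-41,107],[0.13,0,-0.04],-1],[[33,-45,118],[0.14,0,-0.05],-1]]'
python3 -m jog '[[[-5,-2,2],[0,0,0.11],-1],[[-12,-5,5],[0,0,0.23],-1],[[-18,-8,8],[0,0,0.35],-1],[[-24,-10,10],[0,0,0.46],-1],[[-30,-13,12],[0,0,0.58],-1]]'>/dev/null
python3 -m jog '[[[-6,1,2],[0,0,0.11],-1],[[-12,2,5],[0,0,0.23],-1],[[-19,3,8],[0,0,0.35],-1],[[-26,4,10],[0,0,0.46],-1],[[-32,6,12],[0,0,0.58],-1]]'
python3 - <<'E'
from plan import *
s=readout.sense();log(s)
c=np.array([.95,0,-.311]);m=np.array([.511,.267])
def pp(az,e,dr,h):
    Rt=tool(az,e,dr);cu=Rt.apply(c);gp=np.r_[m-.033*cu[:2]*.9,h];return gp-Rt.apply([0,0,.06]),Rt
plan([(*pp(65,-15,96,.19),1),(*pp(65,-15,126,.18),1),(*pp(65,-15,150,.178),1)])
E
```

```text
clock: 6.82
tool_pos: [0.4892, 0.2146, 0.287]
tcp_rot: [-0.311, 0.682, 0.438, 0.496]
wrist_force: [-0.1, -0.6, -1.8]
gripper_width: 0.743
grip_force: 25.0
clock: 7.65
tool_pos: [0.4683, 0.2262, 0.2218]
tcp_rot: [-0.532, 0.811, -0.011, 0.244]
wrist_force: [-0.8, 0.1, -1.8]
gripper_width: 0.741
grip_force: 24.9
[-11.5, 9.5, 11.5] [0.06, 0.002, 0.519] | 19 mm 30.0 deg -> [0.465 0.235 0.206] [-0.3   0.72  2.34  1.69  1.3   0.19]
[6.1, 8.2, 6.0] [-0.0, -0.0, 0.524] | 12 mm 30.0 deg -> [0.471 0.236 0.196] [-0.29  0.75  2.32  1.7   1.3   0.7 ]
[7.9, -4.0, 2.5] [-0.0, 0.0, 0.419] | 9 mm 24.0 deg -> [0.48  0.234 0.194] [-0.29  0.75  2.3   1.69  1.3   1.14]
```

```bash
python3 -m jog '[[[-2,2,2],[0.01,0,0.1],-1],[[-5,4,5],[0.02,0,0.2],-1],[[-7,6,7],[0.04,0,0.3],-1],[[-9,8,9],[0.05,0,0.41],-1],[[-11,9,11],[0.06,0,0.52],-1]]'>/dev/null
python3 -m jog '[[[1,2,1],[0,0,0.1],-1],[[2,3,2],[0,0,0.2],-1],[[4,5,4],[0,0,0.3],-1],[[5,7,5],[0,0,0.41],-1],[[6,8,6],[0,0,0.52],-1]]'>/dev/null
python3 -m jog '[[[2,-1,0],[0,0,0.1],-1],[[4,-2,1],[0,0,0.2],-1],[[6,-3,2],[0,0,0.3],-1],[[8,-4,2],[0,0,0.42],-1],[[8,-4,2],[0,0,0.42],-1]]'
python3 -m jog '[[[0,0,0],[0,0,0],-1],[[0,0,0],[0,0,0],-1],[[0,0,0],[0,0,0],-1],[[0,0,0],[0,0,0],-1],[[0,0,0],[0,0,0],-1]]'
python3 - <<'E'
from cell import cams,readout
import cv2,numpy as np
from h import log
log(readout.sense())
a=cams.grab_frame("scene")["pixels"][40:260,150:400];b=cams.grab_frame("top")["pixels"][150:350,40:300]
cv2.imwrite("pics/pour.png",np.hstack([cv2.resize(a,(400,352)),cv2.resize(b,(400,352))]))
E
```

```text
clock: 8.9
tool_pos: [0.4808, 0.2333, 0.1949]
tcp_rot: [-0.58, 0.586, -0.535, -0.183]
wrist_force: [0.0, -0.1, -1.4]
gripper_width: 0.745
grip_force: 24.8
clock: 9.32
tool_pos: [0.4801, 0.2338, 0.1947]
tcp_rot: [-0.581, 0.588, -0.533, -0.182]
wrist_force: [0.1, -0.2, -0.5]
gripper_width: 0.743
grip_force: 24.8
```

View pics/pour.png

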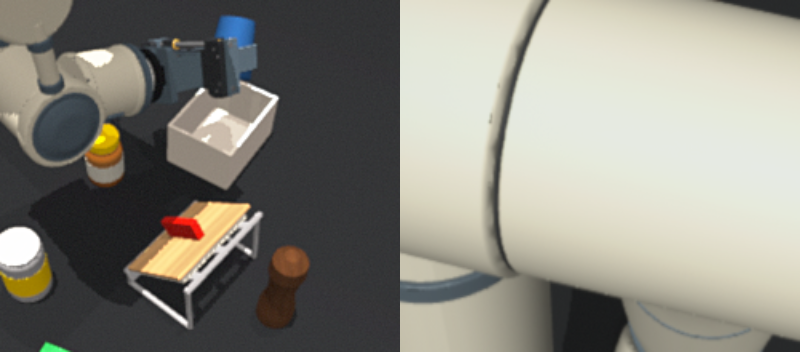

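Cropped view: the cup is inverted over the tub at (235,35), and the jar, tin and mill are where they were. The wrist force dropped as the nuts left, but the tub floor is hidden. I'll roll the cup back up and look into the tub on the way.

```bash
python3 - <<'E'
from plan import *
c=np.array([.95,0,-.311]);m=np.array([.511,.267])
def pp(az,e,dr,h):
    Rt=tool(az,e,dr);cu=Rt.apply(c);gp=np.r_[m-.033*cu[:2]*.9,h];return gp-Rt.apply([0,0,.06]),Rt
plan([(*pp(65,-16,90,.21),2),(*pp(65,-18,0,.27),3),((.427,-.035,.30),tool(48,-18,0),2),(np.array([.4731+.015,-.3101,.235]),tool(30,-18,0),2)])
E
```

```text
[-16.2, -1.2, -6.8] [-0.007, 0.006, -0.52] | 18 mm 30.0 deg -> [0.472 0.234 0.211] [-0.24  0.7   2.28  1.71  1.27  0.69]
[-13.4, -9.1, -6.9] [-0.007, 0.006, -0.52] | 18 mm 30.0 deg -> [0.465 0.235 0.227] [-0.24  0.64  2.29  1.7   1.26  0.21]
[9.4, -19.1, -8.3] [-0.009, -0.009, -0.524] | 23 mm 30.0 deg -> [0.472 0.228 0.247] [-0.25  0.57  2.24  1.65  1.24 -0.18]
[17.6, -11.8, -8.6] [-0.009, -0.009, -0.524] | 23 mm 30.0 deg -> [0.48  0.222 0.268] [-0.25  0.51  2.19  1.6   1.22 -0.59]
[21.1, -1.4, -8.8] [-0.009, -0.009, -0.524] | 23 mm 30.0 deg -> [0.487 0.215 0.289] [-0.25  0.46  2.15  1.56  1.21 -1.  ]
[-33.5, 25.8, -121.7] [-0.141, -0.0, 0.046] | 129 mm 8.0 deg -> [0.457 0.09  0.294] [-0.58  0.4   2.27  1.42  1.29 -1.07]
[-31.9, 44.1, -116.8] [-0.141, 0.0, 0.046] | 129 mm 9.0 deg -> [ 0.427 -0.035  0.3  ] [-0.91  0.38  2.27  1.27  1.38 -1.08]
[-56.2, 114.7, -67.7] [-0.149, 0.0, 0.049] | 145 mm 9.0 deg -> [ 0.458 -0.173  0.267] [-1.06  0.54  2.07  1.27  1.38 -1.04]
[-50.3, 126.1, -49.7] [-0.149, 0.0, 0.049] | 145 mm 9.0 deg -> [ 0.488 -0.31   0.235] [-1.15  0.7   1.82  1.3   1.38 -0.93]
```

```bash
python3 -m jog '[[[-3,0,-1],[0,0,-0.1],-1],[[-6,0,-3],[0,0,-0.2],-1],[[-10,-1,-4],[0,0,-0.3],-1],[[-13,-1,-6],[0,0,-0.41],-1],[[-16,-1,-7],[-0.01,0.01,-0.52],-1]]'>/dev/null
python3 -m jog '[[[-3,-2,-1],[0,0,-0.1],-1],[[-6,-4,-3],[0,0,-0.2],-1],[[-9,-6,-4],[0,0,-0.3],-1],[[-11,-8,-6],[0,0,-0.41],-1],[[-13,-9,-7],[-0.01,0.01,-0.52],-1]]'>/dev/null
python3 -m jog '[[[2,-4,-2],[0,0,-0.1],-1],[[4,-8,-4],[0,0,-0.2],-1],[[6,-12,-5],[0,0,-0.3],-1],[[8,-16,-7],[0,0,-0.41],-1],[[9,-19,-8],[-0.01,-0.01,-0.52],-1]]'>/dev/null
python3 -m jog '[[[3,-2,-2],[0,0,-0.1],-1],[[7,-5,-4],[0,0,-0.2],-1],[[11,-7,-5],[0,0,-0.3],-1],[[15,-10,-7],[0,0,-0.41],-1],[[18,-12,-9],[-0.01,-0.01,-0.52],-1]]'>/dev/null
python3 -m jog '[[[4,0,-2],[0,0,-0.1],-1],[[8,0,-4],[0,0,-0.2],-1],[[12,-1,-5],[0,0,-0.3],-1],[[17,-1,-7],[0,0,-0.41],-1],[[21,-1,-9],[-0.01,-0.01,-0.52],-1]]'
python3 -m jog '[[[-7,5,-24],[-0.03,0,0.01],-1],[[-14,11,-50],[-0.06,0,0.02],-1],[[-21,16,-75],[-0.09,0,0.03],-1],[[-28,22,-100],[-0.12,0,0.04],-1],[[-33,26,-122],[-0.14,0,0.05],-1]]'>/dev/null
python3 -m jog '[[[-7,9,-24],[-0.03,0,0.01],-1],[[-14,18,-50],[-0.06,0,0.02],-1],[[-21,28,-75],[-0.09,0,0.03],-1],[[-28,38,-100],[-0.12,0,0.04],-1],[[-32,44,-117],[-0.14,0,0.05],-1]]'
python3 - <<'E'
from plan import *
from cell import cams
s=readout.sense();log(s)
f=cams.grab_frame("scene");a=f["pixels"][40:260,150:400];fb=cams.grab_frame("top");b=fb["pixels"][150:300,60:260]
np.savez("top1.npz",**fb)
cv2.imwrite("pics/after.png",np.hstack([cv2.resize(a,(400,352)),cv2.resize(b,(400,300)).copy() if 0 else cv2.resize(b,(400,352))]))
plan([(np.array([.4731+.015,-.3101,.235]),tool(30,-18,0),2)])
E
```

```text
clock: 11.5
tool_pos: [0.4874, 0.215, 0.2882]
tcp_rot: [-0.313, 0.687, 0.434, 0.491]
wrist_force: [0.2, 0.3, -1.7]
gripper_width: 0.745
grip_force: 25.0
clock: 12.33
tool_pos: [0.4253, -0.0372, 0.3027]
tcp_rot: [-0.238, 0.747, 0.324, 0.53]
wrist_force: [0.6, -0.7, -1.2]
gripper_width: 0.747
grip_force: 24.9
[-56.3, 115.7, -64.2] [-0.145, 0.009, 0.042] | 144 mm 9.0 deg -> [ 0.457 -0.174  0.269] [-1.06  0.54  2.07  1.26  1.38 -1.03]
[-50.7, 126.1, -47.1] [-0.145, 0.009, 0.042] | 144 mm 9.0 deg -> [ 0.488 -0.31   0.235] [-1.15  0.7   1.82  1.3   1.38 -0.93]
```

View pics/after.png

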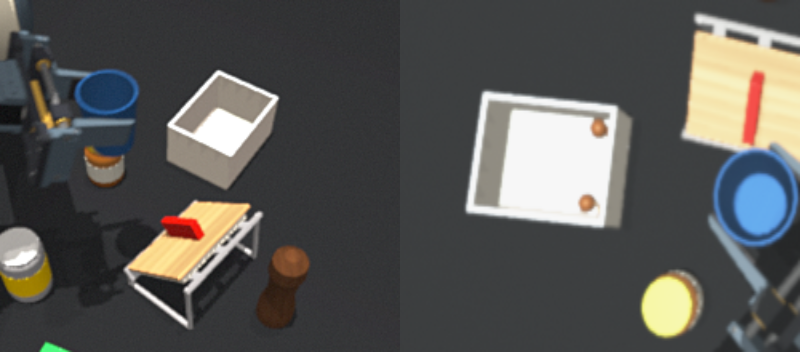

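The crop shows the cup empty at (755,195) and two nuts in the tub at (598,128) and (587,203). The near wall may be hiding the other two, so I'll check with the wrist camera later. Next I put the cup down.

```bash
python3 -m jog '[[[-11,23,-13],[-0.03,0,0.01],-1],[[-23,47,-26],[-0.06,0,0.02],-1],[[-35,71,-39],[-0.09,0,0.02],-1],[[-47,95,-53],[-0.12,0,0.03],-1],[[-56,116,-64],[-0.145,0.01,0.04],-1]]'>/dev/null
python3 -m jog '[[[-10,25,-9],[-0.03,0,0.01],-1],[[-20,50,-19],[-0.06,0,0.02],-1],[[-31,78,-29],[-0.09,0,0.02],-1],[[-42,106,-40],[-0.12,0,0.03],-1],[[-51,126,-47],[-0.145,0.01,0.04],-1]]'
python3 - <<'E'
from plan import *
s=readout.sense();log(s)
R=Ro.from_quat(np.load("cupgrasp.npz")["rot"])
plan([((.488,-.3101,.092),R,1),((.488,-.3101,.080),R,1)])
E
```

```text
clock: 13.27
tool_pos: [0.4904, -0.3089, 0.2343]
tcp_rot: [-0.152, 0.78, 0.212, 0.569]
wrist_force: [0.1, -0.1, -0.8]
gripper_width: 0.742
grip_force: 24.9
[-136.3, -0.6, 41.1] [-0.001, -0.005, 0.004] | 142 mm 0.0 deg -> [ 0.488 -0.31   0.092] [-1.16  1.    1.83  1.36  1.3  -1.25]
[-11.4, 0.0, 3.7] [0.0, 0.0, 0.0] | 12 mm 0.0 deg -> [ 0.488 -0.31   0.08 ] [-1.16  1.02  1.83  1.37  1.3  -1.27]
```

```bash
python3 -m jog '[[[-35,0,11],[0,0,0],-1],[[-70,0,21],[0,-0.005,0.004],-1],[[-105,0,32],[0,-0.005,0.004],-1],[[-130,0,39],[0,-0.005,0.004],-1],[[-136,0,41],[0,-0.005,0.004],-1]]'
python3 -m jog '[[[-3,0,1],[0,0,0],-1],[[-6,0,2],[0,0,0],-1],[[-8,0,2.6],[0,0,0],-1],[[-10,0,3.2],[0,0,0],-1],[[-10,0,3.2],[0,0,0],-1]]'
```

```text
clock: 13.68
tool_pos: [0.4873, -0.3075, 0.089]
tcp_rot: [-0.156, 0.782, 0.21, 0.566]
wrist_force: [-1.1, 0.2, -0.7]
gripper_width: 0.744
grip_force: 24.9
clock: 14.1
tool_pos: [0.4876, -0.309, 0.0829]
tcp_rot: [-0.153, 0.782, 0.211, 0.566]
wrist_force: [-0.5, -0.5, -1.8]
gripper_width: 0.742
grip_force: 24.9
```

```bash
python3 -m jog '[[[-1,0,0.3],[0,0,0],-1],[[-2,0,0.6],[0,0,0],-1],[[-2,0,0.6],[0,0,0],-1],[[-2,0,0.6],[0,0,0],-1]]'
python3 -m jog '[[[-1,0,0.3],[0,0,0],-1],[[-1,0,0.3],[0,0,0],-1],[[-1,0,0.3],[0,0,0],-1]]'
```

```text
clock: 14.43
tool_pos: [0.4874, -0.3089, 0.0802]
tcp_rot: [-0.154, 0.782, 0.211, 0.566]
wrist_force: [0.2, -0.2, -1.6]
gripper_width: 0.743
grip_force: 25.0
clock: 14.68
tool_pos: [0.4874, -0.3088, 0.0792]
tcp_rot: [-0.154, 0.782, 0.211, 0.567]
wrist_force: [1.8, 0.1, 1.5]
gripper_width: 0.743
grip_force: 24.7
```

```bash
python3 -m jog '[[[-0.7,0,0.2],[0,0,0],-1],[[-0.7,0,0.2],[0,0,0],-1],[[-0.7,0,0.2],[0,0,0],0.7],[[-0.7,0,0.2],[0,0,0],1],[[-0.7,0,0.2],[0,0,0],1]]'
python3 -m jog '[[[0,0,0],[0,0,0],1],[[0,0,0],[0,0,0],1],[[0,0,0],[0,0,0],1]]'
python3 -m jog '[[[0,0,-10],[0,0,0],1],[[0,0,-35],[0,0,0],1],[[0,0,-65],[0,0,0],1],[[0,0,-95],[0,0,0],1],[[0,0,-110],[0,0,0],1]]'
python3 - <<'E'
from plan import *
from cell import cams
s=readout.sense();log(s)
for n in("top","scene"):
    f=cams.grab_frame(n);P_=cloud(f);hsv=cv2.cvtColor(f["pixels"],cv2.COLOR_BGR2HSV).astype(int);z=P_[...,2]
    m=(hsv[...,0]>100)&(hsv[...,0]<125)&(hsv[...,1]>120)&(z>.02)&(z<.12)&(np.hypot(P_[...,0]-.54,P_[...,1]+.28)<.06);q=P_[m];zt=np.percentile(q[:,2],98) if len(q) else 0
    print(n,zt,circ(q[q[:,2]>zt-.006]),len(q))
    m=(hsv[...,0]<14)&(hsv[...,1]>130)&(hsv[...,2]>50)&(z<.05)&(abs(P_[...,0]-.511)<.08)&(abs(P_[...,1]-.267)<.1);q=P_[m];print(" brown",len(q),q.mean(0) if len(q) else "")
# lid approach
nn=np.array([-np.sin(np.radians(38)),0,np.cos(np.radians(38))]);rz=Ro.from_euler("z",-9.3,degrees=True);nn=rz.apply(nn)
lx=rz.apply([np.cos(np.radians(38)),0,np.sin(np.radians(38))])
for sy in(1,-1):
    z=-nn;x=sy*lx;y=np.cross(z,x);R=Ro.from_matrix(np.c_[x,y,z])
    b=np.array([.570,.0165,.108])
    for back in(.06,.16):print(sy,back,[q.round(2) for q in ik(b+nn*back,R,n=12)])
    for a in(0,180):
        Rt=Ro.from_euler("z",4.3+0,degrees=True)
    Rl=Ro.from_matrix(np.c_[sy*np.array([np.cos(np.radians(-4.3)),np.sin(np.radians(-4.3)),0]),np.cross([0,0,-1],sy*np.array([np.cos(np.radians(-4.3)),np.sin(np.radians(-4.3)),0])),[0,0,-1]])
    print("place",[q.round(2) for q in ik(np.array([.511,.267,.18]),Rl,n=12)])
E
```

```text
clock: 15.1
tool_pos: [0.4873, -0.3089, 0.0782]
tcp_rot: [-0.154, 0.782, 0.211, 0.566]
wrist_force: [0.3, -0.3, 0.1]
gripper_width: 0.931
grip_force: 0.0
clock: 15.35
tool_pos: [0.4873, -0.3089, 0.0782]
tcp_rot: [-0.154, 0.782, 0.211, 0.566]
wrist_force: [-0.2, -1.0, -0.3]
gripper_width: 0.997
grip_force: 0.0
clock: 15.77
tool_pos: [0.3945, -0.3635, 0.1134]
tcp_rot: [-0.153, 0.782, 0.21, 0.566]
wrist_force: [0.2, -0.7, -0.5]
gripper_width: 0.998
grip_force: 0.0
top 0.09006295596531287 [ 537.3 -277.8   33.4] 496
 brown 58 [0.51310222 0.22469171 0.02444498]
scene 0.09056209030588627 [ 539.2 -279.4   33.8] 912
 brown 0 
1 0.06 [array([-0.29,  0.51,  2.36,  2.94,  0.39, -1.48])]
1 0.16 []
place [array([0.4 , 0.62, 1.65, 0.  , 0.87, 2.05])]
-1 0.06 [array([-0.29,  0.51,  2.36,  2.94,  0.39,  1.66])]
-1 0.16 []
place [array([ 0.4 ,  0.62,  1.65, -0.  ,  0.87, -1.09])]
```

```bash
cat >> plan.py <<'E'
def lt(az,tilt,sy=-1):
    "tool y across azimuth az; tool z leaning 'tilt' deg outward (along az) from straight down; tool x = -(az side)"
    a,t=np.radians([az,tilt]);h=np.array([np.cos(a),np.sin(a),0]);u=np.array([0,0,1.])
    z=np.sin(t)*h-np.cos(t)*u;x=sy*(np.cos(t)*h+np.sin(t)*u);return Ro.from_matrix(np.c_[x,np.cross(z,x),z])
E
python3 - <<'E'
from plan import *
b=np.array([.568,.0165,.11])
for t in(0,10,15,20,25):
    R=lt(-9.3,t);print(t,[[q.round(2) for q in ik(b-R.apply([0,0,k]),R,n=6)] for k in(.06,.14)])
for t in(-38,-28,-18):
    R=lt(-4.3,t);g=np.array([.511,.267,.112]);print("place",t,[[q.round(2) for q in ik(g-R.apply([0,0,.06])+[0,0,k],R,n=6)] for k in(0,.1)])
plan([((.36,-.34,.28),tool(30,-30,0),1),((.43,-.05,.36),lt(10,40),4),((.45,.12,.36),lt(-6,15),2)])
E
```

```text
0 [[array([-0.05,  0.62,  1.68, -0.  ,  0.84, -1.46])], [array([-0.05,  0.53,  1.57,  0.  ,  1.04, -1.46])]]
10 [[array([-0.04,  0.55,  1.86, -0.04,  0.56, -1.42])], [array([-0.04,  0.42,  1.79, -0.03,  0.76, -1.42])]]
15 [[array([-0.03,  0.53,  1.95, -0.08,  0.41, -1.37])], [array([-0.03,  0.38,  1.9 , -0.06,  0.6 , -1.39])]]
20 [[], []]
25 [[], []]
place -38 [[array([ 0.28,  0.98,  1.03,  0.22,  1.76, -1.24])], [array([ 0.28,  0.9 ,  0.9 ,  0.24,  1.97, -1.19])]]
place -28 [[array([ 0.31,  0.88,  1.19,  0.18,  1.53, -1.24])], [array([ 0.31,  0.79,  1.05,  0.18,  1.75, -1.2 ])]]
place -18 [[array([ 0.33,  0.78,  1.36,  0.13,  1.3 , -1.21])], [array([ 0.33,  0.69,  1.22,  0.12,  1.53, -1.18])]]
[152.6, -38.2, -69.6] [-0.001, -0.206, 0.0] | 172 mm 12.0 deg -> [ 0.36 -0.34  0.28] [-1.35  0.51  1.85  1.    1.4  -0.82]
[43.0, -54.0, 34.5] [0.126, -0.098, -0.712] | 77 mm 42.0 deg -> [ 0.378 -0.268  0.3  ] [-1.21  0.38  1.9   0.91  1.33 -1.37]
[69.5, -7.7, 32.8] [0.126, -0.098, -0.712] | 77 mm 42.0 deg -> [ 0.395 -0.195  0.32 ] [-1.02  0.22  1.97  0.84  1.18 -1.87]
[58.9, 43.9, 23.9] [0.126, -0.098, -0.712] | 77 mm 42.0 deg -> [ 0.412 -0.122  0.34 ] [-0.79  0.06  2.03  0.79  0.94 -2.32]
[16.7, 74.4, 12.3] [0.126, -0.098, -0.712] | 77 mm 42.0 deg -> [ 0.43 -0.05  0.36] [-0.49 -0.04  2.1   0.73  0.64 -2.73]
[-18.9, 82.0, 15.8] [0.065, 0.217, 0.125] | 86 mm 15.0 deg -> [0.44  0.035 0.36 ] [-0.06  0.01  2.03  0.1   0.62 -1.72]
[-10.9, 84.6, 7.1] [0.065, 0.217, 0.125] | 86 mm 15.0 deg -> [0.45 0.12 0.36] [ 0.2   0.15  1.84 -0.1   0.91 -1.21]
```

```bash
cat >> plan.py <<'E'
def jplan(qs):
    s=readout.sense();x,R=pose(s);q=np.array(s["qpos"]);t0,r0=FK(q)
    for qt,n in qs:
        q0=q
        for k in range(1,n+1):
            q=q0+(np.array(qt)-q0)*k/n;xn,Rn=FK(q);sh=R.inv().apply(xn-x)*1000;r=(R.inv()*Rn).as_rotvec()
            print(sh.round().tolist(),r.round(2).tolist(),"|",round(np.linalg.norm(sh)),"mm",np.degrees(np.linalg.norm(r)).round(),"deg ->",xn.round(3),"tip",(xn+Rn.apply([0,0,.078])).round(3),q.round(2))
            x,R=xn,Rn
E
python3 - <<'E'
from plan import *
R=lt(-6,12);g=ik(np.array([.45,.12,.36]),R,np.array([.2,.15,1.84,-.1,.91,-1.21]))[0]
R2=tool(30,-30,0)
q1=ik(np.array([.36,-.34,.28]),R2,readout.sense()["qpos"])[0]
jplan([(q1,1),(g,5)])
E
```

```text
[153.0, -38.0, -70.0] [-0.0, -0.21, 0.0] | 172 mm 12.0 deg -> [ 0.36 -0.34  0.28] tip [ 0.418 -0.306  0.241] [-1.35  0.51  1.85  1.    1.4  -0.82]
[39.0, -71.0, 84.0] [0.31, -0.21, -0.37] | 117 mm 30.0 deg -> [ 0.405 -0.233  0.271] tip [ 0.441 -0.189  0.218] [-1.04  0.44  1.84  0.78  1.31 -0.9 ]
[65.0, -32.0, 61.0] [0.26, -0.18, -0.43] | 95 mm 31.0 deg -> [ 0.426 -0.14   0.273] tip [ 0.441 -0.1    0.207] [-0.73  0.37  1.83  0.57  1.23 -0.99]
[78.0, 10.0, 32.0] [0.2, -0.17, -0.47] | 85 mm 31.0 deg -> [ 0.439 -0.058  0.287] tip [ 0.443 -0.032  0.213] [-0.42  0.31  1.82  0.35  1.14 -1.07]
[73.0, 50.0, 0.0] [0.14, -0.17, -0.5] | 89 mm 31.0 deg -> [0.45  0.026 0.316] tip [0.454 0.035 0.239] [-0.11  0.24  1.81  0.14  1.06 -1.15]
[54.0, 83.0, -33.0] [0.08, -0.19, -0.51] | 104 mm 31.0 deg -> [0.45 0.12 0.36] tip [0.466 0.118 0.284] [ 0.19  0.17  1.8  -0.07  0.97 -1.24]
```

```bash
python3 -m jog '[[[35,-9,-16],[0,-0.05,0],1],[[75,-19,-34],[0,-0.1,0],1],[[115,-28,-52],[0,-0.15,0],1],[[153,-38,-70],[0,-0.21,0],1]]'>/dev/null
python3 -m jog '[[[8,-14,17],[0.06,-0.04,-0.07],1],[[16,-28,34],[0.12,-0.08,-0.15],1],[[24,-42,51],[0.18,-0.12,-0.23],1],[[32,-57,68],[0.25,-0.17,-0.3],1],[[39,-71,84],[0.31,-0.21,-0.37],1]]'>/dev/null
python3 -m jog '[[[13,-6,12],[0.05,-0.04,-0.09],1],[[26,-12,24],[0.1,-0.07,-0.17],1],[[39,-19,36],[0.16,-0.11,-0.26],1],[[52,-25,49],[0.21,-0.14,-0.35],1],[[65,-32,61],[0.26,-0.18,-0.43],1]]'>/dev/null
python3 -m jog '[[[16,2,6],[0.04,-0.03,-0.09],1],[[31,4,13],[0.08,-0.07,-0.19],1],[[47,6,19],[0.12,-0.1,-0.28],1],[[62,8,26],[0.16,-0.14,-0.38],1],[[78,10,32],[0.2,-0.17,-0.47],1]]'>/dev/null
python3 -m jog '[[[15,10,0],[0.03,-0.03,-0.1],1],[[29,20,0],[0.06,-0.07,-0.2],1],[[44,30,0],[0.08,-0.1,-0.3],1],[[58,40,0],[0.11,-0.14,-0.4],1],[[73,50,0],[0.14,-0.17,-0.5],1]]'
python3 - <<'E'
from plan import *
log(readout.sense())
R=lt(-6,12);plan([(np.array([.45,.12,.36]),R,1)])
E
```

```text
clock: 17.87
tool_pos: [0.4521, 0.0273, 0.3085]
tcp_rot: [0.006, 0.293, 0.954, 0.059]
wrist_force: [-0.1, -0.0, 0.3]
gripper_width: 1.002
grip_force: 0.0
[54.7, 81.1, -41.0] [0.069, -0.199, -0.5] | 106 mm 31.0 deg -> [0.45 0.12 0.36] [ 0.19  0.17  1.8  -0.07  0.97 -1.24]
```

```bash
python3 -m jog '[[[11,16,-8],[0.01,-0.04,-0.1],1],[[22,32,-16],[0.03,-0.08,-0.2],1],[[33,48,-24],[0.04,-0.12,-0.3],1],[[44,65,-32],[0.05,-0.16,-0.4],1],[[55,81,-41],[0.07,-0.2,-0.5],1]]'
python3 -m jog '[[[0,0,0],[0,0,0],1],[[0,0,0],[0,0,0],1]]' >/dev/null
cat > wv.py <<'E'
from plan import *
from cell import cams
import sys
s=readout.sense();log(s);f=cams.grab_frame("wrist");np.savez(f"{sys.argv[1]}.npz",pos=s["tool_pos"],rot=s["tcp_rot"],**f)
cv2.imwrite(f"pics/{sys.argv[1]}.png",cv2.resize(f["pixels"],(768,576)))
E
python3 wv.py w2
```

```text
clock: 18.28
tool_pos: [0.4499, 0.1201, 0.3602]
tcp_rot: [0.105, 0.052, 0.993, -0.006]
wrist_force: [0.6, -0.4, -0.0]
gripper_width: 1.002
grip_force: 0.0
```

View pics/w2.png

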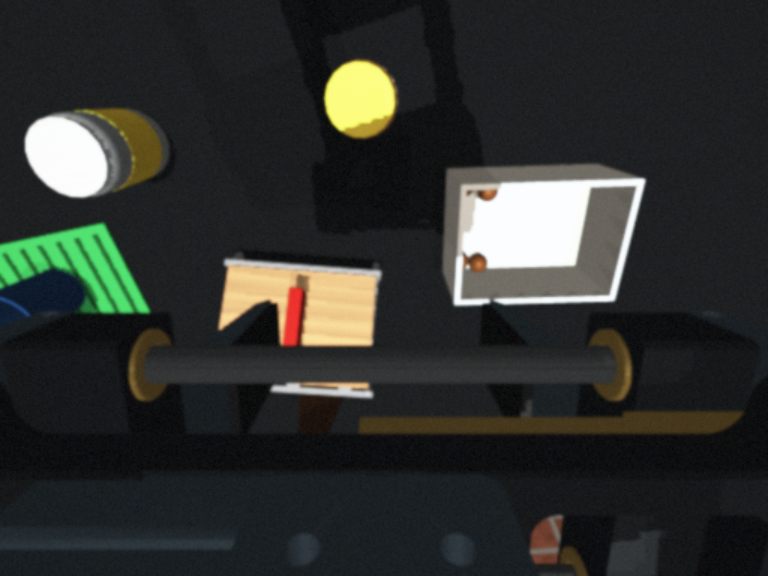

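The wrist view shows the lid at (300,320), its bar at (293,315) and the tub mouth at (550,240). The nuts sit in two groups at (487,193) and (477,263), each with a second nut partly hidden by the near wall. Next I fit the lid and tub poses from all the clouds.

```bash
cat > fit.py <<'E'
from h import *
def wc(fn):
    f=np.load(fn)
    if "rvec" in f: return f["pixels"],cloud(f)
    q=f["rot"];Rc=Ro.from_quat([q[1],q[2],q[3],q[0]]);T=f["T_tool_cam"];K=f["mtx"];d=f["depth"];v,u=np.mgrid[:384,:512]
    p=np.stack([(u-K[0,2])/K[0,0]*d,(v-K[1,2])/K[1,1]*d,d],-1).reshape(-1,3)
    W=(Rc.apply(p@T[:3,:3].T+T[:3,3])+f["pos"]).reshape(384,512,3);W[d<=0]=9;return f["pixels"],W
def lidfit(pix,W,verbose=True,az0=-9.):
    hsv=cv2.cvtColor(pix,cv2.COLOR_BGR2HSV).astype(int);H,S,V=hsv[...,0],hsv[...,1],hsv[...,2];z=W[...,2]
    near=(np.hypot(W[...,0]-.58,W[...,1]-.017)<.12)&(z>.03)&(z<.15)
    wood=W[near&(H>8)&(H<25)&(S>50)&(V>110)];red=W[near&((H<5)|(H>175))&(S>170)&(V>80)]
    t=np.radians(38)
    def Rl(a):return Ro.from_euler("z",a,degrees=True)*Ro.from_matrix(np.array([[np.cos(t),0,-np.sin(t)],[0,1,0],[np.sin(t),0,np.cos(t)]]))
    def res(p):
        R=Rl(p[3]);w=R.inv().apply(wood-p[:3]/1000)*1000;r=R.inv().apply(red-p[:3]/1000)*1000
        ox=np.maximum(abs(w[:,0])-60,0);oy=np.maximum(abs(w[:,1])-80,0)
        rb=np.maximum(abs(r[:,0])-35,0);ry=np.maximum(abs(r[:,1])-7,0);rz=np.maximum(r[:,2]-36,0)
        return np.r_[w[:,2]-6,3*ox,3*oy,5*rb,5*ry,5*rz]
    s=least_squares(res,[582,17,88,az0],loss="soft_l1",f_scale=2)
    R=Rl(s.x[3]);w=R.inv().apply(wood-s.x[:3]/1000)*1000;r=R.inv().apply(red-s.x[:3]/1000)*1000
    print("lid",s.x.round(1),"woodx",np.percentile(w[:,0],[1,99]).round(),"y",np.percentile(w[:,1],[1,99]).round(),"z",np.percentile(w[:,2],[10,50,90]).round(1),"red x",np.percentile(r[:,0],[2,98]).round(),"y",np.percentile(r[:,1],[2,98]).round(),"z",np.percentile(r[:,2],[2,98]).round(),len(wood),len(red))
def tubfit(pix,W):
    hsv=cv2.cvtColor(pix,cv2.COLOR_BGR2HSV).astype(int);z=W[...,2]
    m=(hsv[...,1]<60)&(hsv[...,2]>110)&(z>.079)&(z<.092)&(np.hypot(W[...,0]-.511,W[...,1]-.267)<.13);q=W[m];print("tub",rect(q),np.median(q[:,2]),len(q))
if __name__=="__main__":
    for fn in("top0.npz","top1.npz","scene0.npz","w2.npz"):
        print(fn);p,W=wc(fn);lidfit(p,W);tubfit(p,W)
        m=(np.hypot(W[...,0]-.645,W[...,1]-.02)<.06)&(W[...,2]>.12);q=W[m];print("mill",q.mean(0) if len(q) else "",np.percentile(q,[1,99],axis=0).round(3).tolist() if len(q) else "")
E
python3 fit.py
```

```text
top0.npz
lid [578.3  18.   74.3 -11. ] woodx [-59.  60.] y [-78.  78.] z [4.  5.7 7.5] red x [-31.  35.] y [-7.  4.] z [21. 38.] 2152 134
tub (array([510.6, 267.5]), array([162.2, 120.2]), 85.7) 0.08447388582056677 589
mill [0.69745211 0.01152759 0.12924504] [[0.608, 0.004, 0.122], [0.705, 0.02, 0.14]]
top1.npz
lid [578.3  18.2  74.4 -11. ] woodx [-58.  60.] y [-78.  78.] z [3.9 5.7 7.5] red x [-30.  35.] y [-7.  4.] z [20. 38.] 2147 136
tub (array([510.5, 267.4]), array([162.2, 120.1]), 85.61) 0.08444054453487715 589
mill [0.69287618 0.01219545 0.1319832 ] [[0.586, 0.006, 0.121], [0.705, 0.02, 0.145]]
scene0.npz
lid [579.   15.9  74.7 -10.9] woodx [-64.  61.] y [-79.  78.] z [4.2 6.  7. ] red x [-28.  36.] y [-7.  6.] z [12. 37.] 1565 252
tub (array([511.4, 266.5]), array([163.9, 121.8]), 85.81) 0.08444383694137224 487
mill [0.58687872 0.01775133 0.12119479] [[0.586, 0.012, 0.12], [0.589, 0.021, 0.123]]
w2.npz
lid [579.4  17.9  73.1 -10.9] woodx [-60.  59.] y [-78.  78.] z [4.6 5.8 6.8] red x [-32.  23.] y [-5.  7.] z [20. 37.] 3825 393
tub (array([512.6, 267.9]), array([161.2, 120.7]), 85.61) 0.0843523959978563 1738
mill
```

```bash
cat > lid.py <<'E'
from plan import *
t=np.radians(38)
RL=Ro.from_euler("z",-10.9,degrees=True)*Ro.from_matrix(np.array([[np.cos(t),0,-np.sin(t)],[0,1,0],[np.sin(t),0,np.cos(t)]]))
L0=np.array([.579,.0174,.074])
G=L0+RL.apply([.004,0,.031]);RG=lt(-10.9,13)
E
python3 - <<'E'
from lid import *
print(G,(RL.inv()*RG).as_matrix().round(2).tolist())
B=lambda b:G-RG.apply([0,0,.06+b])
plan([(B(.12),RG,1),(B(.03),RG,1),(B(0),RG,1)])
E
```

```text
[0.563354   0.02041295 0.10089098] [[-0.91, 0.0, -0.42], [0.0, 1.0, 0.0], [0.42, -0.0, -0.91]]
[-64.1, -82.6, 98.7] [0.018, -0.019, 0.078] | 144 mm 5.0 deg -> [0.524 0.028 0.276] [-0.03  0.33  1.82 -0.05  0.77 -1.37]
[-0.0, 0.0, 90.0] [-0.0, 0.0, 0.0] | 90 mm 0.0 deg -> [0.543 0.024 0.189] [-0.03  0.48  1.9  -0.07  0.54 -1.36]
[-0.0, -0.0, 30.0] [0.0, 0.0, 0.0] | 30 mm 0.0 deg -> [0.55  0.023 0.159] [-0.03  0.53  1.92 -0.08  0.47 -1.35]
```

```bash
python3 -m jog '[[[-13,-17,20],[0,0,0.02],1],[[-26,-34,40],[0.01,-0.01,0.03],1],[[-40,-52,62],[0.01,-0.01,0.05],1],[[-54,-70,83],[0.02,-0.02,0.08],1],[[-64,-83,99],[0.02,-0.02,0.08],1]]'
python3 -m jog '[[[0,0,20],[0,0,0],0.3],[[0,0,42],[0,0,0],0.1],[[0,0,64],[0,0,0],0],[[0,0,82],[0,0,0],0],[[0,0,90],[0,0,0],0]]'
python3 - <<'E'
from lid import *
log(readout.sense());plan([(G-RG.apply([0,0,.06]),RG,1)])
E
```

```text
clock: 18.92
tool_pos: [0.5244, 0.0246, 0.2742]
tcp_rot: [0.112, 0.098, 0.989, -0.012]
wrist_force: [-0.5, 0.1, 0.1]
gripper_width: 0.999
grip_force: 0.0
clock: 19.33
tool_pos: [0.5433, 0.0219, 0.1859]
tcp_rot: [0.111, 0.097, 0.989, -0.012]
wrist_force: [0.1, 0.0, -0.8]
gripper_width: 0.669
grip_force: 0.0
[-0.4, 2.4, 27.3] [-0.003, -0.003, -0.005] | 27 mm 0.0 deg -> [0.55  0.023 0.159] [-0.03  0.53  1.92 -0.08  0.47 -1.35]
```

```bash
python3 -m jog '[[[0,2,8],[0,0,-0.005],0],[[0,2,17],[0,0,-0.005],0],[[0,2.4,24],[0,0,-0.005],0],[[0,2.4,27],[0,0,-0.005],0],[[0,2.4,27],[0,0,-0.005],0]]'
python3 wv.py w3
python3 -m jog '[[[0,0,0],[0,0,0],-0.4],[[0,0,0],[0,0,0],-0.6],[[0,0,0],[0,0,0],-1],[[0,0,0],[0,0,0],-1],[[0,0,0],[0,0,0],-1]]' 40
python3 -m jog '[[[0,0,0],[0,0,0],-1],[[0,0,0],[0,0,0],-1],[[0,0,0],[0,0,0],-1],[[0,0,0],[0,0,0],-1],[[0,0,0],[0,0,0],-1]]' 40
```

```text
clock: 19.75
tool_pos: [0.5506, 0.0242, 0.1621]
tcp_rot: [0.113, 0.093, 0.989, -0.012]
wrist_force: [-1.3, -0.2, -0.1]
gripper_width: 0.5
grip_force: 0.0
clock: 20.22
tool_pos: [0.5507, 0.0242, 0.1627]
tcp_rot: [0.114, 0.093, 0.989, -0.012]
wrist_force: [-0.1, -4.2, 2.7]
gripper_width: 0.168
grip_force: 1.8
clock: 20.63
tool_pos: [0.5507, 0.0242, 0.1627]
tcp_rot: [0.114, 0.093, 0.989, -0.012]
wrist_force: [-2.6, -0.7, 5.8]
gripper_width: 0.149
grip_force: 40.0
```

```bash
python3 - <<'E'
from lid import *
s=readout.sense();log(s);x,R=pose(s)
np.savez("lidrel.npz",rel=R.inv().apply(L0-x),rot=(R.inv()*RL).as_quat())
E
python3 -m jog '[[[2,0,-4],[0,0,0],-1],[[5,0,-10],[0,0,0],-1],[[9,0,-19],[0,0,0],-1],[[14,0,-30],[0,0,0],-1],[[20,0,-44],[0,0,0],-1]]'
cat > goal.py <<'E'
from lid import *
d=np.load("lidrel.npz");rel=d["rel"];rq=Ro.from_quat(d["rot"])
TUB=np.array([.5113,.2673,0]);AZ=-4.3
def goal(h,dx=0,dy=0,tl=0):
    Rl=Ro.from_euler("zy",[AZ,-tl],degrees=True);Rt=Rl*rq.inv();return TUB+[dx,dy,h]-Rt.apply(rel),Rt
E
python3 - <<'E'
from goal import *
s=readout.sense();log(s);x,R=pose(s)
plan([(x+[-.02,.02,.10],R,1),(*goal(.24),4),(*goal(.14),1),(*goal(.095),1)])
E
```

```text
clock: 21.05
tool_pos: [0.5206, 0.03, 0.2014]
tcp_rot: [0.113, 0.093, 0.989, -0.012]
wrist_force: [-0.1, -0.4, -1.8]
gripper_width: 0.156
grip_force: 40.0
[0.2, 15.6, -102.7] [0.0, 0.0, 0.0] | 104 mm 0.0 deg -> [0.501 0.05  0.301] [ 0.02  0.26  1.79 -0.06  0.87 -1.33]
[-1.8, 55.1, -6.5] [0.003, 0.165, -0.029] | 55 mm 10.0 deg -> [0.511 0.104 0.308] [ 0.11  0.36  1.6  -0.03  1.13 -1.29]
[-2.3, 55.0, -7.0] [0.003, 0.165, -0.029] | 55 mm 10.0 deg -> [0.522 0.158 0.315] [ 0.19  0.48  1.38  0.02  1.38 -1.26]
[-2.7, 54.9, -7.5] [0.003, 0.165, -0.029] | 55 mm 10.0 deg -> [0.532 0.212 0.321] [ 0.25  0.62  1.13  0.08  1.64 -1.23]
[-3.0, 54.8, -8.2] [0.003, 0.165, -0.029] | 55 mm 10.0 deg -> [0.543 0.266 0.328] [ 0.3   0.78  0.84  0.16  1.92 -1.17]
[-42.1, 0.1, 90.7] [-0.0, -0.0, -0.0] | 100 mm 0.0 deg -> [0.543 0.266 0.228] [ 0.3   0.83  1.04  0.15  1.68 -1.21]
[-18.9, 0.0, 40.8] [0.0, 0.0, 0.0] | 45 mm 0.0 deg -> [0.543 0.266 0.183] [ 0.3   0.87  1.1   0.15  1.58 -1.23]
```

```bash
python3 -m jog '[[[0,3,-18],[0,0,0],-1],[[0,6,-40],[0,0,0],-1],[[0,10,-64],[0,0,0],-1],[[0,13,-86],[0,0,0],-1],[[0,16,-103],[0,0,0],-1]]' 40
python3 -m jog '[[[0,14,-2],[0,0.04,-0.01],-1],[[-1,34,-4],[0,0.1,-0.02],-1],[[-2,55,-6],[0,0.165,-0.03],-1]]' >/dev/null
python3 -m jog '[[[-1,19,-2],[0,0.055,-0.01],-1],[[-2,37,-5],[0,0.11,-0.02],-1],[[-2,55,-7],[0,0.165,-0.03],-1]]' >/dev/null
python3 -m jog '[[[-1,19,-2],[0,0.055,-0.01],-1],[[-2,37,-5],[0,0.11,-0.02],-1],[[-3,55,-7],[0,0.165,-0.03],-1]]' >/dev/null
python3 -m jog '[[[-1,19,-2],[0,0.055,-0.01],-1],[[-2,37,-5],[0,0.11,-0.02],-1],[[-3,51,-8],[0,0.15,-0.03],-1],[[-3,55,-8],[0,0.165,-0.03],-1],[[-3,55,-8],[0,0.165,-0.03],-1]]'
python3 - <<'E'
from goal import *
from cell import cams
import fit
s=readout.sense();log(s);x,R=pose(s);print("pred lid",x+R.apply(rel),(R*rq).as_euler("ZYX",degrees=True).round(2))
def lidpose(pix,W,zr=(.19,.32)):
    hsv=cv2.cvtColor(pix,cv2.COLOR_BGR2HSV).astype(int);H,S,V=hsv[...,0],hsv[...,1],hsv[...,2];z=W[...,2]
    m=(H>8)&(H<25)&(S>50)&(V>90)&(z>zr[0])&(z<zr[1])&(np.hypot(W[...,0]-.511,W[...,1]-.267)<.13);q=W[m]
    for _ in range(3):
        c=q.mean(0);nn=np.linalg.svd(q-c,full_matrices=False)[2][2];nn*=np.sign(nn[2]);q=q[abs((q-c)@nn)<.004]
    print("n",nn.round(3),"c",c.round(4),"rect",rect(q),len(q))
for n in("top","scene"):
    f=cams.grab_frame(n);np.savez(n+"2.npz",**f);p,W=fit.wc(n+"2.npz");lidpose(p,W)
f=cams.grab_frame("scene");cv2.imwrite("pics/carry.png",cv2.resize(f["pixels"][20:260,130:450],(768,576)))
E
```

```text
clock: 21.47
tool_pos: [0.5007, 0.0506, 0.3035]
tcp_rot: [0.114, 0.093, 0.989, -0.012]
wrist_force: [-0.5, 1.0, -1.4]
gripper_width: 0.15
grip_force: 40.0
clock: 22.63
tool_pos: [0.5437, 0.2671, 0.3272]
tcp_rot: [-0.214, 0.033, 0.976, 0.012]
wrist_force: [0.0, 0.3, -2.5]
gripper_width: 0.153
grip_force: 40.0
pred lid [0.51227228 0.26891632 0.23929806] [-4.19 -0.11  0.57]
n [-0.002 -0.009  1.   ] c [0.4919 0.2331 0.2447] rect (array([509.9, 253.5]), array([128.5, 119.8]), 85.85) 2136
n [-0.002 -0.012  1.   ] c [0.5193 0.2398 0.2455] rect (array([512.2, 267.1]), array([160.9, 122.5]), 86.75) 1582
```

View pics/carry.png

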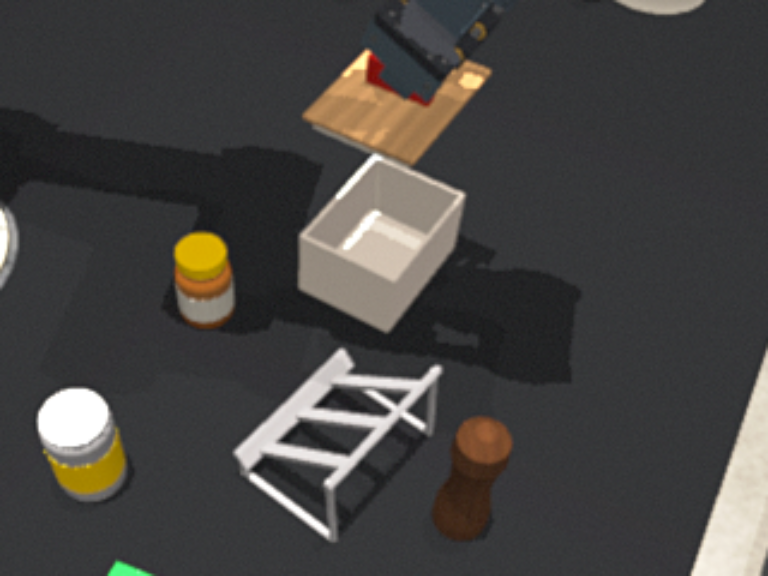

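The lid is level, aligned and just above the tub, and the rack is empty. I'll enlarge the earlier wrist view to count the nuts before closing.

```bash
python3 - <<'E'
from goal import *
p=np.load("w2.npz")["pixels"][100:210,290:440];cv2.imwrite("pics/nuts.png",cv2.resize(p,(750,550),interpolation=cv2.INTER_CUBIC))
plan([(*goal(.125),1),(*goal(.092),1)])
E
```

```text
[-47.4, -0.7, 104.5] [0.009, 0.004, 0.005] | 115 mm 1.0 deg -> [0.543 0.266 0.213] [ 0.3   0.83  1.09  0.15  1.63 -1.22]
[-13.9, 0.0, 29.9] [0.0, -0.0, 0.0] | 33 mm 0.0 deg -> [0.543 0.266 0.18 ] [ 0.3   0.86  1.13  0.15  1.56 -1.23]
```

View pics/nuts.png

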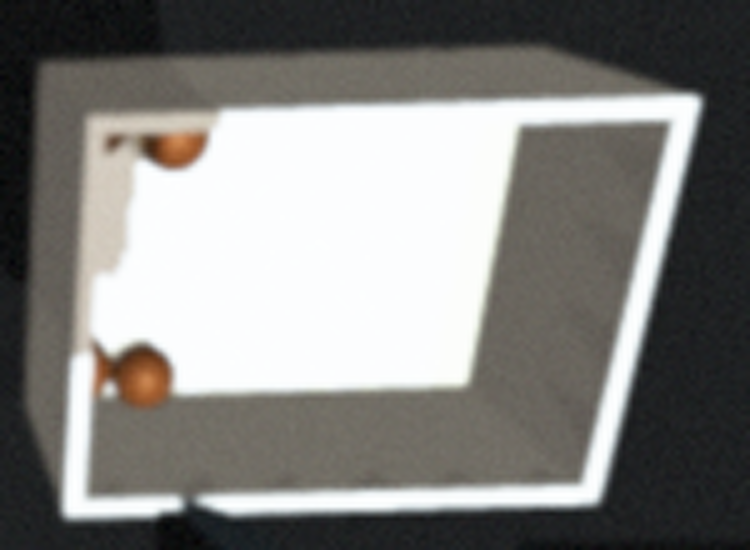

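All four nuts are in the tub: two whole ones at (175,145) and (143,375), and two partly hidden at (110,140) and (98,370). I'll lower the lid.

```bash
python3 -m jog '[[[-10,0,22],[0.002,0.001,0.001],-1],[[-22,0,48],[0.005,0.002,0.003],-1],[[-34,0,75],[0.009,0.004,0.005],-1],[[-43,0,96],[0.009,0.004,0.005],-1],[[-47.4,-0.7,104.5],[0.009,0.004,0.005],-1]]' 40
python3 -m jog '[[[0,0,0],[0,0,0],-1],[[0,0,0],[0,0,0],-1]]' > /dev/null
python3 - <<'E'
from goal import *
from cell import cams
import fit
s=readout.sense();log(s);x,R=pose(s);print("pred lid",(x+R.apply(rel)).round(4),(R*rq).as_euler("ZYX",degrees=True).round(2))
for n in("top","scene"):
    f=cams.grab_frame(n);np.savez(n+"3.npz",**f);pix,W=fit.wc(n+"3.npz")
    hsv=cv2.cvtColor(pix,cv2.COLOR_BGR2HSV).astype(int);H,S,V=hsv[...,0],hsv[...,1],hsv[...,2];z=W[...,2]
    q=W[(H>8)&(H<25)&(S>50)&(V>90)&(z>.115)&(z<.16)&(np.hypot(W[...,0]-.511,W[...,1]-.267)<.13)]
    print(n,rect(q),np.percentile(q[:,2],[5,50,95]).round(4),len(q))
plan([(*goal(.098),1),(*goal(.090),1)])
E
```

```text
clock: 23.2
tool_pos: [0.5419, 0.266, 0.2101]
tcp_rot: [-0.217, 0.035, 0.975, 0.007]
wrist_force: [-0.4, -0.5, -1.8]
gripper_width: 0.155
grip_force: 40.0
pred lid [0.5118 0.2677 0.1257] [-4.3   0.04  0.01]
top (array([509.6, 257.8]), array([139.6, 119.2]), 85.85) [0.1291 0.1314 0.1338] 1832
scene (array([512.2, 267.3]), array([162.3, 120.9]), 85.7) [0.1301 0.1326 0.1347] 1280
[-11.0, -0.8, 26.2] [0.001, 0.001, 0.001] | 28 mm 0.0 deg -> [0.543 0.266 0.186] [ 0.3   0.85  1.12  0.15  1.58 -1.23]
[-3.4, 0.0, 7.3] [-0.0, -0.0, -0.0] | 8 mm 0.0 deg -> [0.543 0.266 0.178] [ 0.3   0.86  1.13  0.15  1.56 -1.23]
```

```bash
python3 -m jog '[[[-3,-0.4,7],[0,0,0],-1],[[-6,-0.8,14],[0,0,0],-1],[[-9,-0.8,20],[0,0,0],-1],[[-11,-0.8,25],[0,0,0],-1],[[-11,-0.8,26],[0,0,0],-1]]' 40
python3 -m jog '[[[-1,0,2],[0,0,0],-1],[[-2,0,4],[0,0,0],-1],[[-3,0,6],[0,0,0],-1],[[-3.4,0,7.3],[0,0,0],-1],[[-3.4,0,7.3],[0,0,0],-1]]'
python3 - <<'E'
from goal import *
s=readout.sense();log(s);x,R=pose(s);print("pred lid",(x+R.apply(rel)).round(4))
E
```

```text
clock: 23.88
tool_pos: [0.5419, 0.2661, 0.1829]
tcp_rot: [-0.217, 0.035, 0.976, 0.007]
wrist_force: [-0.9, -0.4, -1.9]
gripper_width: 0.151
grip_force: 40.0
clock: 24.3
tool_pos: [0.5423, 0.2662, 0.1759]
tcp_rot: [-0.216, 0.035, 0.976, 0.007]
wrist_force: [-0.4, -0.6, -2.4]
gripper_width: 0.15
grip_force: 40.0
pred lid [0.5105 0.2672 0.0882]
```

```bash
python3 -m jog '[[[-0.4,0,0.9],[0,0,0],-1],[[-0.8,0,1.8],[0,0,0],-1],[[-0.8,0,1.8],[0,0,0],-1],[[-0.8,0,1.8],[0,0,0],-1]]'
python3 -m jog '[[[-0.4,0,0.9],[0,0,0],-1],[[-0.4,0,0.9],[0,0,0],-1],[[-0.4,0,0.9],[0,0,0],-1]]'
python3 - <<'E'
from goal import *
s=readout.sense();log(s);x,R=pose(s);print("pred lid",(x+R.apply(rel)).round(4))
E
```

```text
clock: 24.63
tool_pos: [0.5423, 0.2663, 0.1742]
tcp_rot: [-0.216, 0.035, 0.976, 0.007]
wrist_force: [-0.0, 1.0, -2.5]
gripper_width: 0.156
grip_force: 40.0
clock: 24.88
tool_pos: [0.5423, 0.2663, 0.1732]
tcp_rot: [-0.216, 0.035, 0.976, 0.007]
wrist_force: [0.0, -0.1, -1.4]
gripper_width: 0.154
grip_force: 40.0
pred lid [0.5105 0.2673 0.0854]
```

```bash
python3 -m jog '[[[-0.2,0,0.5],[0,0,0],-1],[[-0.4,0,0.9],[0,0,0],-1],[[-0.4,0,0.9],[0,0,0],-1],[[-0.4,0,0.9],[0,0,0],-1]]'
python3 -m jog '[[[-0.2,0,0.5],[0,0,0],-1],[[-0.4,0,0.9],[0,0,0],-1],[[-0.4,0,0.9],[0,0,0],-1]]'
```

```text
clock: 25.22
tool_pos: [0.5423, 0.2663, 0.1728]
tcp_rot: [-0.216, 0.035, 0.976, 0.007]
wrist_force: [-1.0, -0.7, 6.8]
gripper_width: 0.154
grip_force: 40.0
clock: 25.47
tool_pos: [0.5423, 0.2663, 0.1728]
tcp_rot: [-0.216, 0.035, 0.976, 0.008]
wrist_force: [-2.0, -2.2, 19.1]
gripper_width: 0.15
grip_force: 40.0
```

```bash
python3 -m jog '[[[0.4,0,-0.9],[0,0,0],-1],[[0.4,0,-0.9],[0,0,0],-0.5],[[0.4,0,-0.9],[0,0,0],0],[[0.4,0,-0.9],[0,0,0],0],[[0.4,0,-0.9],[0,0,0],0]]'
python3 -m jog '[[[0.4,0,-0.9],[0,0,0],0.2],[[0.4,0,-0.9],[0,0,0],0.2]]'
python3 -m jog '[[[0,0,-8],[0,0,0],0.2],[[0,0,-28],[0,0,0],0.2],[[0,0,-58],[0,0,0],0.2],[[0,0,-90],[0,0,0],0.2],[[0,0,-120],[0,0,0],0.2]]'
python3 -m jog '[[[0,-35,-30],[0,0,0],0.2],[[0,-75,-50],[0,0,0],0.2],[[0,-112,-60],[0,0,0],0.2],[[0,-145,-60],[0,0,0],0.2],[[0,-165,-60],[0,0,0],0.2]]'
python3 - <<'E'
from goal import *
from cell import cams
import fit
for n in("top","scene"):
    f=cams.grab_frame(n);np.savez(n+"4.npz",**f);pix,W=fit.wc(n+"4.npz")
    hsv=cv2.cvtColor(pix,cv2.COLOR_BGR2HSV).astype(int);H,S,V=hsv[...,0],hsv[...,1],hsv[...,2];z=W[...,2]
    q=W[(H>8)&(H<25)&(S>50)&(V>90)&(z>.075)&(z<.11)&(np.hypot(W[...,0]-.511,W[...,1]-.267)<.13)]
    A=np.c_[q[:,:2]-[.511,.267],np.ones(len(q))];k=np.linalg.lstsq(A,q[:,2],rcond=None)[0]
    print(n,rect(q),"slopes deg",np.degrees(k[:2]).round(2),"z",k[2].round(4),len(q))
    cv2.imwrite(f"pics/{n}4.png",cv2.resize(f["pixels"],(768,576)))
E
```

```text
clock: 25.88
tool_pos: [0.5422, 0.2663, 0.172]
tcp_rot: [-0.216, 0.035, 0.976, 0.007]
wrist_force: [-0.2, -0.2, -0.8]
gripper_width: 0.411
grip_force: 0.0
clock: 26.05
tool_pos: [0.5423, 0.2663, 0.1733]
tcp_rot: [-0.216, 0.035, 0.976, 0.007]
wrist_force: [0.9, 0.3, 0.0]
gripper_width: 0.556
grip_force: 0.0
clock: 26.47
tool_pos: [0.5934, 0.2626, 0.2842]
tcp_rot: [-0.216, 0.035, 0.976, 0.007]
wrist_force: [1.1, -0.1, -0.8]
gripper_width: 0.594
grip_force: 0.0
clock: 26.88
tool_pos: [0.6066, 0.0926, 0.3381]
tcp_rot: [-0.215, 0.036, 0.976, 0.007]
wrist_force: [-0.5, -0.8, 0.2]
gripper_width: 0.601
grip_force: 0.0
top (array([0., 0.]), array([0., 0.]), 0.0) slopes deg [0. 0.] z 0.0 0
scene (array([510.9, 266.2]), array([161.4, 121.4]), 85.96) slopes deg [-0.22  0.12] z 0.091 292
```

View pics/scene4.png

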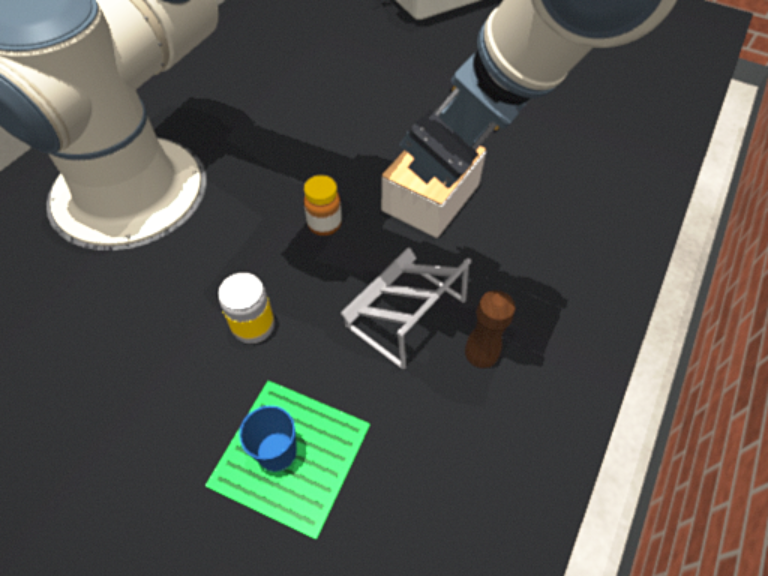

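The lid is level with its plate top at 91 mm, so it's fully home at (435,170). The empty cup stands on the mat at (270,440), and the jar, tin and mill haven't moved. I'll hand it in.

```bash
python3 -m jog '[[[0,0,0],[0,0,0],0.2],[[0,0,0],[0,0,0],0.2],[[0,0,0],[0,0,0],0.2],[[0,0,0],[0,0,0],0.2]]'; python3 -c "
from cell import robot
print(robot.sign_off())"
```

```text
clock: 27.32
tool_pos: [0.6062, 0.0973, 0.3365]
tcp_rot: [-0.216, 0.034, 0.976, 0.007]
wrist_force: [-0.2, -0.4, 0.5]
gripper_width: 0.599
grip_force: 0.0
the job is handed in; nothing more can be done
None
```

Job handed in at 27.3 s: all four nuts are in the tub, the empty cup is upright on the mat, the lid is fully home, and the jar, tin and mill look undisturbed in the last picture.

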